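Stow the charged battery packs

ROBOT

A 6-joint arm with a two-finger parallel gripper is mounted at the origin on a cart in front of the work surface, level with it; the furniture and walls round the work are solid. World frame = base frame: x ahead of the robot, y to its left, z up, the work surface at z = 0. Lengths are in m, angles in rad, forces in N, time in s.
With the tool pointing down it reaches from about 0.25 to 0.725 m from the base axis. Payload 9.7 kg.
Tool frame: the origin (TCP) lies on the front face of the gripper's body, between the roots of the fingers; the fingertips stand 73 mm ahead of it and the grasp point (between the pads) lies 54 mm ahead of it; y points along the fingers, z is the direction in which the jaws open and shut, and the axes are right-handed (so a half turn about y gives the same grasp; the last joint's range is limited). The gripper opens to 85 mm and grips with 20 to 120 N. Pads are 22 mm wide; open, the fingers measure 114 mm over their backs; the gripper's body (76 mm by 85 mm) begins 54 mm behind the grasp point. The pads swing forward as they close: fully open they stand 13 mm farther back than shut.
Start: joints at [-1.276, 0.087, 0.176, 1.66, 0, 1.571], TCP at [0.16, -0.526, 0.304] pointing down, gripper open.
Joint ranges: [-3.13, 3.13], [-0.85, 1.81], [-1.15, 1.24], [-2.2, 2.28], [-1.44, 1.52], [-3.14, 3.14]. Speed limits (rad/s): [2.22, 2.22, 2.57, 3.14, 3.14, 3.14].

INTERFACE

Orientations are given as a 3x3 rotation matrix whose columns are the frame's x, y, z axes.
In Python, from workcell import status, capture, camera_info, ticket, models gives the robot as it stands. The module is installed in compiled form; this text tells all that it offers.
- The arm moves only by the shell command python3 -m handwheel 'ROWS' [FORCE]. ROWS is JSON, a list of rows, each a list of 7 numbers: the shift along the world's x, y, z in units of 30 mm (1.0 is 30 mm), then the turn, a rotation vector about the world's x, y, z in units of 6 degrees (1.0 is 6 degrees), then the opening, from 0 (shut) to 1 (fully open). A call has 1 to 12 rows; each row is the pose to reach, as a shift and turn from the pose commanded when the call began; what a row does not reach only later rows make up. A row lasts 1/12 s, in which the tool goes at most 41.7 mm and 7.16 degrees, less where a joint would pass 70% of its speed; a pose out of reach is approached as far as the arm can. A call with a gripper value outside its range is refused whole. The fingers move at their own pace and stop on an object; FORCE is the grip in N (left out, the last holds). Time passes only in rows, so rows that repeat a pose let the fingers close. It gives the time, the measured TCP pose, the force and the opening at its end, in the units of the state.
- status.read_state(): the state, without advancing time (a new reading comes with each control period).
- capture(name): name is "scene" or "top"; returns (picture, depth): 420x560x3 uint8, red, green, blue; 420x560 float32, m along the optical axis (not along the pixel's ray), 0 where there is no reading.
- camera_info(name): a dict with "intrinsics" (3x3 intrinsics, pixels), "k1" (the pictures are not rectified: a ray, as slopes to the right and down, at radius r is drawn at 1 + k1 r^2 times it, then the intrinsics apply), "R" (3x3) and "t" (3): a world point X has camera coordinates R X + t. Camera axes: x right, y down, z forward; pixel columns grow to the right and rows downward; lengths in m; the calibration is good to about 2 mm. A picture is of the moment at which its call begins. camera_info takes no time and is no camera call.
- ticket.sign_off(): hands the job in, once; it reports no verdict.
Trained networks look in the newest picture that a camera, given by its name, has taken for a name from the list of things; names that differ only in an ending like _2 or _b are one class to them, and where a whole thing is asked for, a point or a joint stands for the part that bears it (a point fixed in the world has none). Each returns a list of dicts, best first, with "confidence" (0 to 1); they miss things now and then, are a little off and sometimes report something else, mostly with a low value. They report only what shows in the picture. A call takes as long as a camera call. They do not tell look-alikes from the thing itself.
- models.boxes_of(camera, label): "rect" ([centre column, centre row, width, height] in pixels, round what is visible of it).
- models.masks_of(camera, label): "pixels" (420x560 bool, what is visible of it) and "rect" ([centre column, centre row, width, height] in pixels, round what is visible of it).
The state is a dict: "clock": time; "joint_positions": joint angles; "joint_vel": joint speeds; "joint_torque": joint torques, N m; "tcp_pos": TCP position; "tool_rot": TCP orientation; "force": force on the tool from outside, world axes, zero at the start; "moment": the same for the moment, N m; "width": finger opening in m.
Only numpy, scipy, OpenCV 4.12 (cv2) and the standard library are available. Lean on these libraries where they do the work, as an engineer would, in place of code of your own. Each camera call takes 0.05 s, during which the arm holds its last target.

TASK

Pull the drawer of the low grey cabinet out to its stop. Then take every battery pack out of the charging dock: each is held by a push-push latch, so press it down deeper until the latch trips, let it spring up, draw it out and put it in the drawer, upright or lying down. When all the packs are in, push the drawer fully shut, and do not knock over the blue spray can.

Things in the scene. Friction and masses are not known exactly. Their poses are not given: they have to be found in the camera images.
- dock: grey charging dock, 106 x 304 mm and 94 mm high, fixed, with four rectangular bays in a row that open upward in its flat top (the deck). Origin: centre of its underside, on the table; z up, y along the row (bay 1 at +y, bay 4 at -y), x across it. It never moves during the job.
- bay1 (a point): centre of bay 1's opening at deck level, 94 mm above the table, axes as the dock's; the opening is 54 mm (dock x) by 48 mm (dock y), bays are 70 mm apart
- bay2 (a point): centre of bay 2's opening at deck level, 94 mm above the table, axes as the dock's; the opening is 54 mm (dock x) by 48 mm (dock y), bays are 70 mm apart
- bay3 (a point): centre of bay 3's opening at deck level, 94 mm above the table, axes as the dock's; the opening is 54 mm (dock x) by 48 mm (dock y), bays are 70 mm apart
- bay4 (a point): centre of bay 4's opening at deck level, 94 mm above the table, axes as the dock's; the opening is 54 mm (dock x) by 48 mm (dock y), bays are 70 mm apart
- pack1: black battery pack, a plain block 50 mm (x) x 44 mm (y) x 64 mm (z) with slightly rounded edges, about 0.12 kg; origin at the centre of its underside, z up through its top. At the start it is latched in bay 1 of the dock, its axes along the dock's (as near as the play allows), with its top standing only 2 mm above the deck, too little to grip. Absent in some runs (the bay is then empty).
- pack2: black battery pack, a plain block 50 mm (x) x 44 mm (y) x 64 mm (z) with slightly rounded edges, about 0.12 kg; origin at the centre of its underside, z up through its top. At the start it is latched in bay 2 of the dock, its axes along the dock's (as near as the play allows), with its top standing only 2 mm above the deck, too little to grip. Absent in some runs (the bay is then empty).
- pack3: black battery pack, a plain block 50 mm (x) x 44 mm (y) x 64 mm (z) with slightly rounded edges, about 0.12 kg; origin at the centre of its underside, z up through its top. At the start it is latched in bay 3 of the dock, its axes along the dock's (as near as the play allows), with its top standing only 2 mm above the deck, too little to grip. Absent in some runs (the bay is then empty).
- pack4: black battery pack, a plain block 50 mm (x) x 44 mm (y) x 64 mm (z) with slightly rounded edges, about 0.12 kg; origin at the centre of its underside, z up through its top. At the start it is latched in bay 4 of the dock, its axes along the dock's (as near as the play allows), with its top standing only 2 mm above the deck, too little to grip. Absent in some runs (the bay is then empty).
- lift1 (a joint): height of the sprung floor plate under the pack in bay 1, m, a push-push latch: 0 latched down; pressing the pack (about 5 N, at the middle of its top) 4 mm or more deeper, to at most -0.006 where it meets its stop, trips it, and when the pressure is taken away the plate springs up to 0.028 within half a second, the pack's top then standing 30 mm above the deck. Pressing it fully down again and letting go latches it again.
- lift2 (a joint): height of the sprung floor plate under the pack in bay 2, m, a push-push latch: 0 latched down; pressing the pack (about 5 N, at the middle of its top) 4 mm or more deeper, to at most -0.006 where it meets its stop, trips it, and when the pressure is taken away the plate springs up to 0.028 within half a second, the pack's top then standing 30 mm above the deck. Pressing it fully down again and letting go latches it again.
- lift3 (a joint): height of the sprung floor plate under the pack in bay 3, m, a push-push latch: 0 latched down; pressing the pack (about 5 N, at the middle of its top) 4 mm or more deeper, to at most -0.006 where it meets its stop, trips it, and when the pressure is taken away the plate springs up to 0.028 within half a second, the pack's top then standing 30 mm above the deck. Pressing it fully down again and letting go latches it again.
- lift4 (a joint): height of the sprung floor plate under the pack in bay 4, m, a push-push latch: 0 latched down; pressing the pack (about 5 N, at the middle of its top) 4 mm or more deeper, to at most -0.006 where it meets its stop, trips it, and when the pressure is taken away the plate springs up to 0.028 within half a second, the pack's top then standing 30 mm above the deck. Pressing it fully down again and letting go latches it again.
- drawer (a joint): how far the drawer is pulled out of its cabinet, m: 0 shut, 0.135 at its stop. It slides with slight friction (about 1.5 N) and stays where it is left.
- drawer_handle (a point): middle of the bar handle on the drawer's front, a horizontal steel bar 120 mm long and about 10 mm thick, about 71 mm above the table, standing 35 mm off the drawer's front face. Moves with the drawer. x points into the cabinet (the drawer pulls out towards -x), y along the bar, z up.
- drawer_floor (a point): centre of the drawer's inside floor, 12 mm above the table, axes as those of the handle; the inside is 135 mm (x) by 250 mm (y), its walls 75 mm high above the floor. The cabinet round it (170 x 284 mm, grey steel, fixed) has its top 104 mm above the table; the cabinet's front edge is 64 mm behind (+x) the drawer floor's centre when the drawer is fully out.
- degreaser_can: blue spray can with red cap, 52 mm thick and 173 mm high, standing loose behind the work between dock and cabinet; origin at the centre of its base, z up
Things that resemble listed ones, but are neither listed nor needed, are in the scene too. Leave any orange or purple look-alike of the pack2 alone.

How it is judged:
By the outcome, as a careful person would: the job done as asked, in the order asked, and still so for the second after the job is handed in, with the robot touching nothing.
Of pack1, pack2, pack3, pack4 only 3 to 4 are there at a start; the rules pass over those that are not, and their reading is None.
At some moment in a run one of pack1, pack2, pack3, pack4 may be knocked a few centimetres aside while the robot is not near it.
Once in a run the grip may slacken for a moment while it holds something.
It also fails if it takes over 210 s, if anything falls off the work surface, if the arm or the gripper's body presses on something with over 40 N, if the wrist force passes 120 N, or if a joint passes its speed limit or range.

## Working session

There is one attempt and no reset: what is moved stays moved. The work goes in short steps, Python scripts to look and compute and a shell command to move; the robot and the scene stay as the last step left them, time stands still between calls to the robot, and variables do not carry over. Pictures are saved under pics/ and viewed, and the job is handed in when it is done.

```bash
mkdir -p pics
cat > h.py <<'E'
import numpy as np, cv2
from workcell import status, capture, camera_info, ticket, models
def snap(cam,name=None):
    im,d=capture(cam)
    if name: cv2.imwrite(f'pics/{name}.png',im[:,:,::-1])
    return im,d
def w(cam,u,v,z):
    """pixels+depth (m) -> world; z depth arrays"""
    c=camera_info(cam);K=np.array(c['intrinsics']);k=c['k1']
    D=np.array([k,0,0,0,0.])
    p=np.stack([np.ravel(u),np.ravel(v)],1).astype(float).reshape(-1,1,2)
    n=cv2.undistortPoints(p,K,D).reshape(-1,2)
    z=np.ravel(z)
    X=np.c_[n*z[:,None],z]
    R=np.array(c['R']);t=np.array(c['t'])
    return (X-t)@R
def cloud(cam,d):
    v,u=np.mgrid[0:d.shape[0],0:d.shape[1]]
    return w(cam,u,v,d).reshape(d.shape+(3,))
def atz(cam,u,v,zw):
    c=camera_info(cam);R=np.array(c['R']);t=np.array(c['t'])
    a=w(cam,u,v,np.ones(np.size(u)));C=-R.T@t
    r=a-C
    return C+r*((zw-C[2])/r[:,2])[:,None]
def proj(cam,X):
    c=camera_info(cam);R=np.array(c['R']);t=np.array(c['t'])
    p,_=cv2.projectPoints(np.atleast_2d(X).astype(float),cv2.Rodrigues(R)[0],t,np.array(c['intrinsics']),np.array([c['k1'],0,0,0,0.]))
    return p.reshape(-1,2)
E
python3 - <<'E'
from h import *
for c in ('scene','top'):
    im,d=snap(c,c+'0'); i=camera_info(c); print(c,i['intrinsics'],i['k1'],-np.array(i['R']).T@np.array(i['t']),np.array(i['R'])[2])
s=status.read_state(); print(s)
E
```

```text
scene [[517.8651509   0.        281.6365679]
 [  0.        517.8651509 206.3315701]
 [  0.          0.          1.       ]] -0.07780750651865351 [-0.30098572  0.65490674  0.60089001] [ 0.70245679 -0.57802354 -0.41526287]
top [[413.94017781   0.         283.03722561]
 [  0.         413.94017781 208.22084146]
 [  0.           0.           1.        ]] -0.09375079026653288 [ 0.30694977 -0.02793401  1.10396384] [ 0.21803435  0.0251586  -0.97561676]
{'clock': 0.1, 'joint_positions': array([-1.27602514e+00,  8.74016916e-02,  1.75239031e-01,  1.65986174e+00,
       -1.74145191e-05,  1.57080186e+00]), 'joint_vel': array([ 1.88033377e-03, -1.04187918e-03,  2.72812208e-03, -6.37938089e-04,
       -5.80305478e-04,  2.79710716e-05]), 'joint_torque': array([-2.17382271e-04, -5.21563125e+01,  4.65652585e+01,  1.59964710e-02,
       -5.33619868e-05, -7.30425938e-06]), 'tcp_pos': array([ 0.15974396, -0.52615035,  0.30326897]), 'tool_rot': array([[-9.56870244e-01, -3.73443862e-04,  2.90515399e-01],
       [-2.90515639e-01,  1.17004381e-03, -9.56869528e-01],
       [ 1.74213069e-05, -9.99999246e-01, -1.22807139e-03]]), 'force': array([ 0.41784992, -0.64070159,  0.06614709]), 'moment': array([-0.01732572, -0.01040963, -0.0418698 ]), 'width': 0.08535847714346118}
```

View pics/scene0.png

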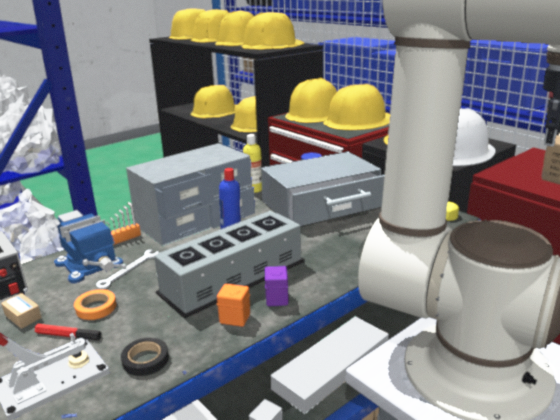

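View pics/top0.png

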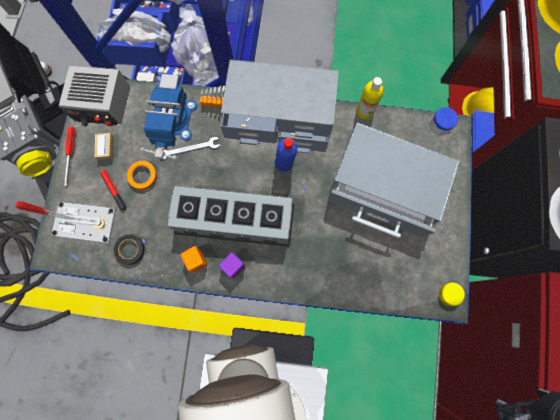

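Run:
```python
from h import *
im,d=snap('top'); P=cloud('top',d)
im2,d2=snap('scene'); P2=cloud('scene',d2)
def rect(m,P,cam):
    pts=P[m][:,:2].astype(np.float32); r=cv2.minAreaRect(pts); print(cam,m.sum(),r,P[m][:,2].mean()); return r
def zm(P,lo,hi,box,d):
    return (d>0)&(P[...,2]>lo)&(P[...,2]<hi)&(P[...,0]>box[0])&(P[...,0]<box[1])&(P[...,1]>box[2])&(P[...,1]<box[3])
for uv in [(171,190),(292,197),(290,240),(170,228),(188,207),(216,210),(243,212),(272,215),(400,150),(380,220),(288,143),(193,258),(232,265)]:
    print(uv,P[uv[1],uv[0]].round(3))
for cam,PP,dd in (('top',P,d),('scene',P2,d2)):
    m=zm(PP,0.084,0.102,(0.2,0.6,-0.12,0.28),dd); 
    rect(m,PP,cam)
    m=zm(PP,0.098,0.11,(0.3,0.8,-0.6,-0.12),dd); rect(m,PP,cam)
cv2.imwrite('pics/dockz.png',cv2.resize(im[175:250,160:300,::-1],None,fx=5,fy=5,interpolation=cv2.INTER_CUBIC))
cv2.imwrite('pics/cabz.png',cv2.resize(im[115:255,310:470,::-1],None,fx=4,fy=4,interpolation=cv2.INTER_CUBIC))
for l in ('dock','pack1','drawer_handle','drawer','degreaser_can'):
  for cam in ('top','scene'):
    print(l,cam,[(np.round(x['rect']),round(x['confidence'],2)) for x in models.boxes_of(cam,l)])
```

```text
(171, 190) [0.569 0.315 0.002]
(292, 197) [ 0.587 -0.02   0.003]
(290, 240) [ 0.468 -0.028  0.005]
(170, 228) [0.453 0.279 0.071]
(188, 207) [0.507 0.235 0.099]
(216, 210) [0.508 0.164 0.095]
(243, 212) [0.511 0.096 0.096]
(272, 215) [0.511 0.023 0.098]
(400, 150) [ 0.719 -0.284  0.103]
(380, 220) [ 0.547 -0.262  0.02 ]
(288, 143) [0.675 0.003 0.174]
(193, 258) [0.385 0.209 0.067]
(232, 265) [0.38  0.109 0.062]
top 4958 ((0.5122095942497253, 0.07898600399494171), (0.1279923915863037, 0.40912675857543945), 4.9048848152160645) 0.0946784983031707
top 7064 ((0.6483697891235352, -0.27704358100891113), (0.2863132953643799, 0.20481185615062714), 74.67060089111328) 0.10454894610784339
scene 3842 ((0.5113474130630493, 0.0789826363325119), (0.13089413940906525, 0.410786509513855), 5.57779598236084) 0.09311232582833925
scene 2381 ((0.6622244119644165, -0.27697664499282837), (0.28793543577194214, 0.17828001081943512), 75.28534698486328) 0.10272067229187225
dock top [(array([231., 217., 124.,  60.]), 0.74)]
dock scene [(array([229., 265., 149., 111.]), 0.74)]
pack1 top [(array([218., 212.,  19.,  17.]), 0.92), (array([234., 266.,  23.,  24.]), 0.92), (array([188., 208.,  23.,  25.]), 0.74), (array([246., 215.,  23.,  21.]), 0.74), (array([272., 217.,  19.,  20.]), 0.67)]
pack1 scene [(array([233., 305.,  28.,  44.]), 0.91), (array([187., 257.,  29.,  16.]), 0.86), (array([276., 286.,  26.,  45.]), 0.86), (array([217., 247.,  28.,  12.]), 0.83), (array([269., 224.,  26.,  15.]), 0.48)]
drawer_handle top [(array([380., 209., 104.,  54.]), 0.57)]
drawer_handle scene [(array([340., 198., 100.,  56.]), 0.61)]
drawer top [(array([384., 211., 104.,  53.]), 0.73)]
drawer scene [(array([335., 198.,  97.,  52.]), 0.89)]
degreaser_can top [(array([288., 154.,  21.,  37.]), 0.98)]
degreaser_can scene [(array([228., 200.,  24.,  65.]), 0.59)]
```

```bash
ls pics
```

```text
cabz.png
dockz.png
scene0.png
top0.png
```

View pics/dockz.png

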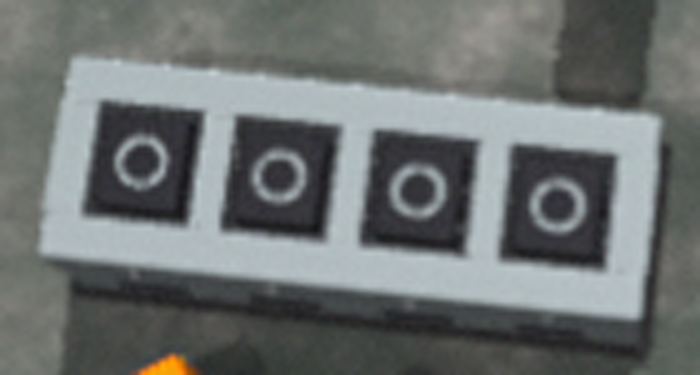

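View pics/cabz.png

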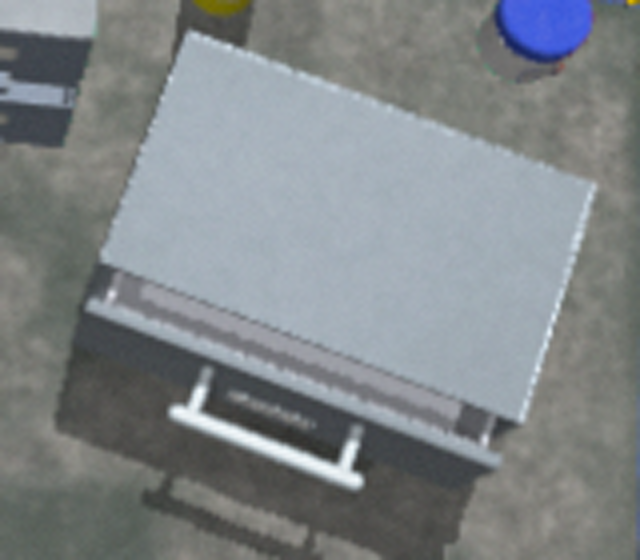

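Run:
```python
from h import *
f=lambda a,s,o:(np.array(a)+.5)/s-.5+np.array(o)
r=f([(142,162),(279,175),(418,190),(558,205)],5,(160,175))
R=atz('top',r[:,0],r[:,1],.096); print('rings',R.round(4)); print(np.linalg.norm(np.diff(R,axis=0),axis=1))
c=f([(72,57),(662,115),(643,320),(40,258)],5,(160,175)); C=atz('top',c[:,0],c[:,1],.094); print('deck',C.round(4),C.mean(0),[np.linalg.norm(C[i]-C[i-1]) for i in range(4)])
c=f([(188,32),(597,185),(523,422),(102,260)],4,(310,115)); C=atz('top',c[:,0],c[:,1],.104); print('cab',C.round(4),C.mean(0),[np.linalg.norm(C[i]-C[i-1]) for i in range(4)])
c=f([(178,412),(355,482)],4,(310,115)); C=atz('top',c[:,0],c[:,1],.074); print('handle',C.round(4),C.mean(0), np.diff(C,axis=0))
# scene check: edges
im,d=snap('scene')
cv2.imwrite('pics/sz1.png',cv2.resize(im[205:305,150:310,::-1],None,fx=5,fy=5,interpolation=cv2.INTER_CUBIC))
cv2.imwrite('pics/sz2.png',cv2.resize(im[145:225,255:390,::-1],None,fx=5.5,fy=5.5,interpolation=cv2.INTER_CUBIC))
im,d=snap('top');P=cloud('top',d)
for hx in [(180,410),(230,433),(265,448),(300,461),(350,480)]:
    u,v=(f(hx,4,(310,115))).round().astype(int); print(P[v,u].round(4))
```

```text
rings [[0.5076 0.2353 0.096 ]
 [0.509  0.1656 0.096 ]
 [0.5096 0.0954 0.096 ]
 [0.5101 0.0251 0.096 ]]
[0.06974748 0.07024446 0.07026172]
deck [[ 0.558   0.2809  0.094 ]
 [ 0.5625 -0.0211  0.094 ]
 [ 0.458  -0.0234  0.094 ]
 [ 0.4535  0.2788  0.094 ]] [0.50799222 0.12880395 0.094     ] [np.float64(0.10452638486106432), np.float64(0.30203043542075086), np.float64(0.104498773473116), np.float64(0.30229663863245815)]
cab [[ 0.7808 -0.1667  0.104 ]
 [ 0.7084 -0.4402  0.104 ]
 [ 0.5459 -0.3956  0.104 ]
 [ 0.6191 -0.1239  0.104 ]] [ 0.66353227 -0.28161904  0.104     ] [np.float64(0.16731329108713983), np.float64(0.282946473336785), np.float64(0.16853334948305726), np.float64(0.2813689339550362)]
handle [[ 0.5338 -0.1839  0.074 ]
 [ 0.5017 -0.2997  0.074 ]] [ 0.51777132 -0.24179988  0.074     ] [[-0.03207836 -0.11580558  0.        ]]
[ 0.5353 -0.1857  0.0758]
[ 0.5235 -0.2175  0.075 ]
[ 0.5157 -0.2409  0.076 ]
[ 0.5102 -0.2639  0.078 ]
[ 0.5009 -0.2951  0.078 ]
```

Run:
```python
from h import *
im,d=snap('scene')
o=im[:,:,::-1].copy(); o=cv2.resize(o[140:310,150:400],None,fx=3.2,fy=3.2,interpolation=cv2.INTER_CUBIC)
def dr(X,col):
    for p in proj('scene',X): cv2.circle(o,tuple(int(round(v)) for v in ((p-np.array([150,140])+.5)*3.2-.5)),2,col,-1)
dr([[0.558,0.2809,0.094],[0.5625,-0.0211,.094],[.458,-.0234,.094],[.4535,.2788,.094]],(0,0,255))
dr([[0.5076,0.2353,.096],[.509,.1656,.096],[.5096,.0954,.096],[.5101,.0251,.096]],(0,255,0))
dr([[.7808,-.1667,.104],[.7084,-.4402,.104],[.5459,-.3956,.104],[.6191,-.1239,.104]],(0,0,255))
dr([[.5338,-.1839,.074],[.5017,-.2997,.074]],(0,255,255))
cv2.imwrite('pics/ov.png',o)
```

```text
(no output)
```

View pics/ov.png

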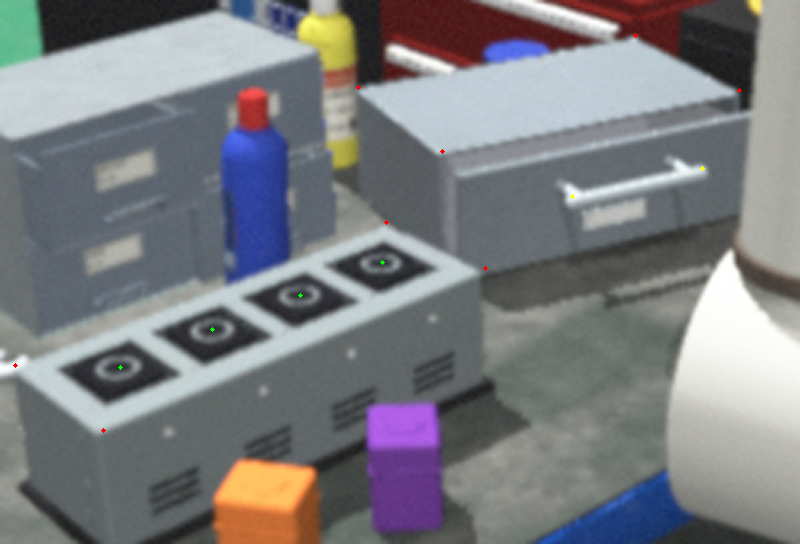

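```bash
python3 -m handwheel '[[11.93,9.47,-2.63,0,0,9.7,0.3],[11.93,9.47,-2.63,0,0,9.7,0.3],[11.93,9.47,-2.63,0,0,9.7,0.3],[11.93,9.47,-2.63,0,0,9.7,0.3],[11.93,9.47,-2.63,0,0,9.7,0.3],[11.93,9.47,-2.63,0,0,9.7,0.3],[11.93,9.47,-2.63,0,0,9.7,0.3],[11.93,9.47,-2.63,0,0,9.7,0.3],[11.93,9.47,-2.63,0,0,9.7,0.3],[11.93,9.47,-2.63,0,0,9.7,0.3],[11.93,9.47,-2.63,0,0,9.7,0.3],[11.93,9.47,-2.63,0,0,9.7,0.3]]' 60
python3 -m handwheel '[[0,0,0,0,0,0,0.3],[0,0,0,0,0,0,0.3],[0,0,0,0,0,0,0.3]]'
python3 - <<'E'
from h import *
s=status.read_state();print(s['tool_rot'].round(3),s['joint_positions'].round(2))
im,d=snap('top','t1');im,d=snap('scene','s1')
E
```

```text
clock: 1.85
tcp_pos: [0.5211, -0.2382, 0.2231]
tool_rot: [[-0.253, -0.001, 0.967], [-0.967, 0.002, -0.253], [-0.002, -1.0, -0.001]]
force: [-0.3, -0.2, -0.3]
width: 0.0257
clock: 2.1
tcp_pos: [0.517, -0.2429, 0.2254]
tool_rot: [[-0.258, 0.0, 0.966], [-0.966, -0.0, -0.258], [0.0, -1.0, 0.0]]
force: [-0.5, 0.3, 2.1]
width: 0.0256
[[-0.258  0.     0.966]
 [-0.966 -0.    -0.258]
 [ 0.    -1.     0.   ]] [-0.44  0.12  0.06  1.51 -0.    1.39]
```

View pics/t1.png

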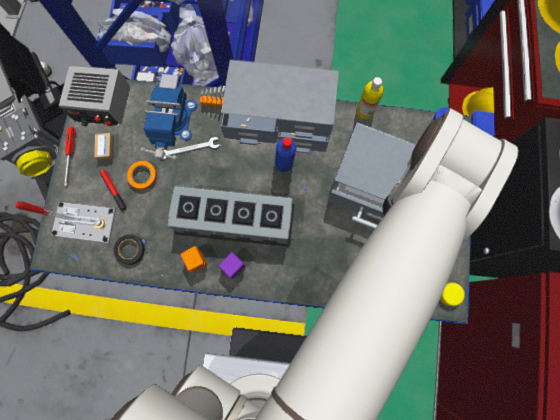

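View pics/s1.png

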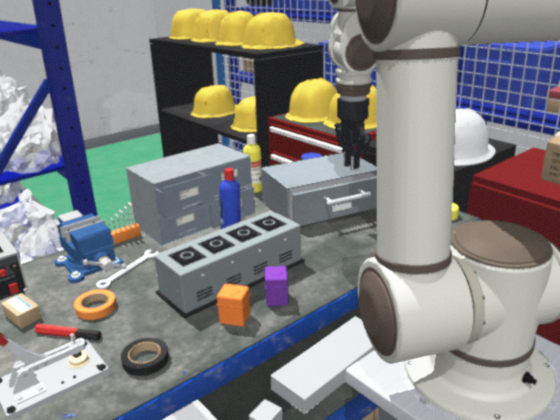

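```bash
python3 -m handwheel '[[0,0,-0.6,0,0,0,0.3],[0,0,-1.2,0,0,0,0.3],[0,0,-1.8,0,0,0,0.3],[0,0,-2.0,0,0,0,0.3],[0,0,-2.0,0,0,0,0.3]]'
python3 - <<'E'
from h import *
im,d=snap('scene')
cv2.imwrite('pics/s2.png',cv2.resize(im[120:230,270:420,::-1],None,fx=5,fy=5,interpolation=cv2.INTER_CUBIC))
E
```

```text
clock: 2.62
tcp_pos: [0.5165, -0.2427, 0.1638]
tool_rot: [[-0.259, -0.002, 0.966], [-0.966, 0.001, -0.259], [-0.0, -1.0, -0.002]]
force: [0.3, -0.4, -0.2]
width: 0.0255
```

View pics/s2.png

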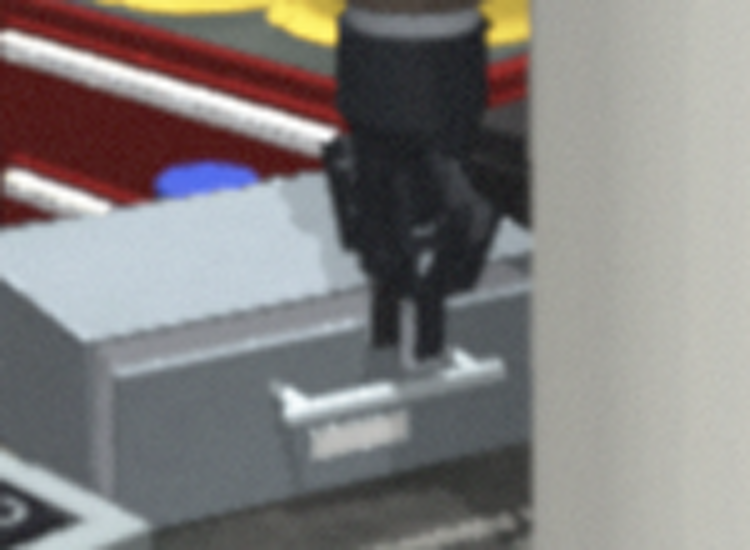

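```bash
python3 -m handwheel '[[0,0,-0.3,0,0,0,0.3],[0,0,-0.6,0,0,0,0.3],[0,0,-0.9,0,0,0,0.3],[0,0,-1.15,0,0,0,0.3],[0,0,-1.15,0,0,0,0.3]]'
python3 - <<'E'
from h import *
im,d=snap('scene')
cv2.imwrite('pics/s3.png',cv2.resize(im[120:230,270:420,::-1],None,fx=5,fy=5,interpolation=cv2.INTER_CUBIC))
E
```

```text
clock: 3.08
tcp_pos: [0.517, -0.2418, 0.1283]
tool_rot: [[-0.257, -0.002, 0.966], [-0.966, 0.001, -0.257], [-0.0, -1.0, -0.003]]
force: [-0.6, -0.3, -0.3]
width: 0.0257
```

View pics/s3.png

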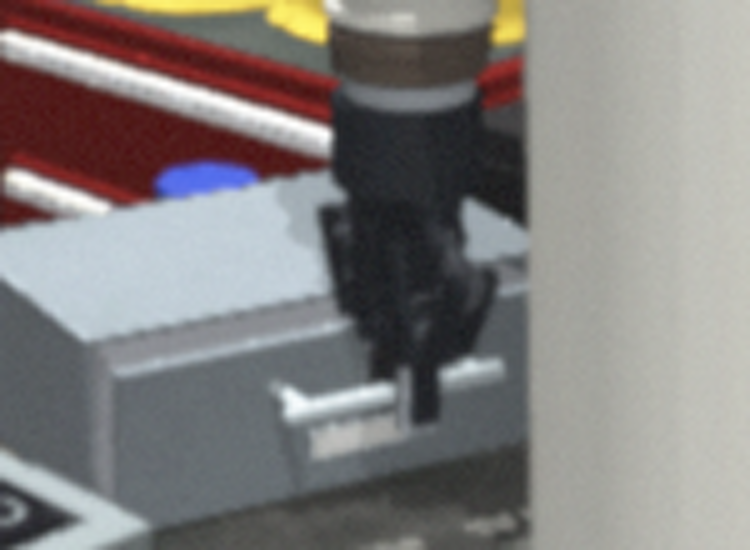

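Straddling the bar (bar at about (400,395) in this zoom, one finger in front, one behind). Close on it.

```bash
python3 -m handwheel '[[0,0,0,0,0,0,0],[0,0,0,0,0,0,0],[0,0,0,0,0,0,0],[0,0,0,0,0,0,0],[0,0,0,0,0,0,0],[0,0,0,0,0,0,0]]' 50
python3 -m handwheel '[[-0.32,0.09,0,0,0,0,0],[-0.64,0.17,0,0,0,0,0],[-0.97,0.26,0,0,0,0,0],[-1.29,0.34,0,0,0,0,0],[-1.61,0.43,0,0,0,0,0],[-1.93,0.51,0,0,0,0,0],[-1.93,0.51,0,0,0,0,0]]'
```

```text
clock: 3.63
tcp_pos: [0.5178, -0.2421, 0.1307]
tool_rot: [[-0.257, 0.0, 0.966], [-0.966, -0.0, -0.257], [-0.0, -1.0, 0.0]]
force: [-0.4, 0.4, 1.1]
width: 0.0091
clock: 4.22
tcp_pos: [0.458, -0.2261, 0.1307]
tool_rot: [[-0.257, -0.001, 0.966], [-0.966, 0.001, -0.257], [-0.001, -1.0, -0.001]]
force: [0.3, 3.8, 1.1]
width: 0.0091
```

```bash
python3 -m handwheel '[[-0.32,0.09,0,0,0,0,0],[-0.64,0.17,0,0,0,0,0],[-0.97,0.26,0,0,0,0,0],[-1.29,0.34,0,0,0,0,0],[-1.29,0.34,0,0,0,0,0]]'
python3 -m handwheel '[[-0.1,0.026,0,0,0,0,0],[-0.19,0.05,0,0,0,0,0],[-0.19,0.05,0,0,0,0,0]]'
python3 -m handwheel '[[-0.1,0.026,0,0,0,0,0],[-0.1,0.026,0,0,0,0,0]]'
```

```text
clock: 4.63
tcp_pos: [0.4197, -0.2159, 0.1307]
tool_rot: [[-0.257, -0.0, 0.966], [-0.966, 0.001, -0.257], [-0.001, -1.0, -0.001]]
force: [0.8, 6.6, 2.8]
width: 0.0089
clock: 4.88
tcp_pos: [0.4149, -0.2146, 0.1307]
tool_rot: [[-0.257, 0.0, 0.966], [-0.966, 0.001, -0.257], [-0.001, -1.0, -0.0]]
force: [0.3, 6.3, 3.7]
width: 0.0087
clock: 5.05
tcp_pos: [0.412, -0.2138, 0.1307]
tool_rot: [[-0.257, 0.0, 0.966], [-0.966, 0.001, -0.257], [-0.001, -1.0, -0.0]]
force: [0.4, 5.6, 3.8]
width: 0.009
```

```bash
python3 -m handwheel '[[-0.1,0.026,0,0,0,0,0],[-0.1,0.026,0,0,0,0,0]]'
python3 -m handwheel '[[-0.1,0.026,0,0,0,0,0],[-0.1,0.026,0,0,0,0,0]]'
python3 -m handwheel '[[-0.1,0.026,0,0,0,0,0],[-0.1,0.026,0,0,0,0,0]]'
```

```text
clock: 5.22
tcp_pos: [0.409, -0.213, 0.1307]
tool_rot: [[-0.257, 0.0, 0.966], [-0.966, 0.001, -0.257], [-0.001, -1.0, -0.0]]
force: [0.7, 6.9, 3.9]
width: 0.0095
clock: 5.38
tcp_pos: [0.407, -0.2125, 0.1307]
tool_rot: [[-0.257, 0.003, 0.966], [-0.966, 0.001, -0.257], [-0.001, -1.0, 0.002]]
force: [6.5, 5.9, 3.2]
width: 0.0092
clock: 5.55
tcp_pos: [0.4064, -0.2124, 0.1308]
tool_rot: [[-0.256, 0.008, 0.967], [-0.967, -0.0, -0.256], [-0.002, -1.0, 0.008]]
force: [24.5, 0.6, -12.2]
width: 0.0087
```

```bash
python3 -m handwheel '[[0.09,-0.024,0,0,0,0,0],[0.09,-0.024,0,0,0,0,0.3],[0.09,-0.024,0,0,0,0,0.3],[0.09,-0.024,0,0,0,0,0.3],[0.09,-0.024,0,0,0,0,0.3],[0.09,-0.024,0,0,0,0,0.3]]'
python3 -m handwheel '[[0,0,0.7,0,0,0,0.3],[0,0,1.7,0,0,0,0.3],[0,0,2.7,0,0,0,0.3],[0,0,3.7,0,0,0,0.3],[0,0,3.7,0,0,0,0.3]]'
```

```text
clock: 6.05
tcp_pos: [0.4058, -0.2129, 0.1304]
tool_rot: [[-0.258, -0.0, 0.966], [-0.966, -0.0, -0.258], [0.0, -1.0, -0.0]]
force: [0.0, -0.8, -0.7]
width: 0.0257
clock: 6.47
tcp_pos: [0.4072, -0.2135, 0.2473]
tool_rot: [[-0.257, 0.007, 0.966], [-0.966, -0.004, -0.257], [0.002, -1.0, 0.007]]
force: [0.6, 0.1, 0.5]
width: 0.0258
```

```bash
python3 -m handwheel '[[3.43,7.95,-1.5,0,0,2.6,0],[3.43,7.95,-1.5,0,0,2.6,0],[3.43,7.95,-1.5,0,0,2.6,0],[3.43,7.95,-1.5,0,0,2.6,0],[3.43,7.95,-1.5,0,0,2.6,0],[3.43,7.95,-1.5,0,0,2.6,0],[3.43,7.95,-1.5,0,0,2.6,0],[3.43,7.95,-1.5,0,0,2.6,0],[3.43,7.95,-1.5,0,0,2.6,0],[3.43,7.95,-1.5,0,0,2.6,0]]'
python3 - <<'E'
from h import *
im,d=snap('top','t4')
cv2.imwrite('pics/t4z.png',cv2.resize(im[130:270,300:470,::-1],None,fx=4,fy=4,interpolation=cv2.INTER_CUBIC))
im,d=snap('scene','s4')
cv2.imwrite('pics/s4z.png',cv2.resize(im[130:310,150:420,::-1],None,fx=2.9,fy=2.9,interpolation=cv2.INTER_CUBIC))
print(status.read_state()['tcp_pos'])
E
```

```text
clock: 7.3
tcp_pos: [0.5087, 0.025, 0.1966]
tool_rot: [[0.012, -0.0, 1.0], [-1.0, -0.0, 0.012], [0.0, -1.0, -0.0]]
force: [-0.4, -0.3, -0.5]
width: -0.0002
[0.50878516 0.02462133 0.19683354]
```

View pics/t4z.png

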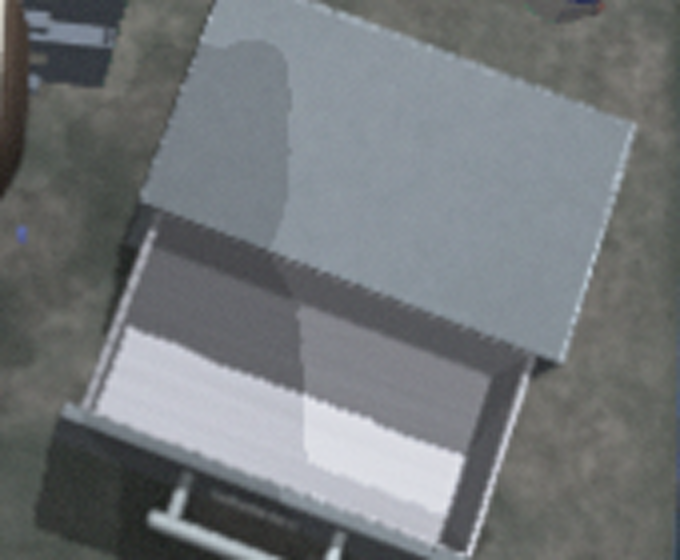

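View pics/s4z.png

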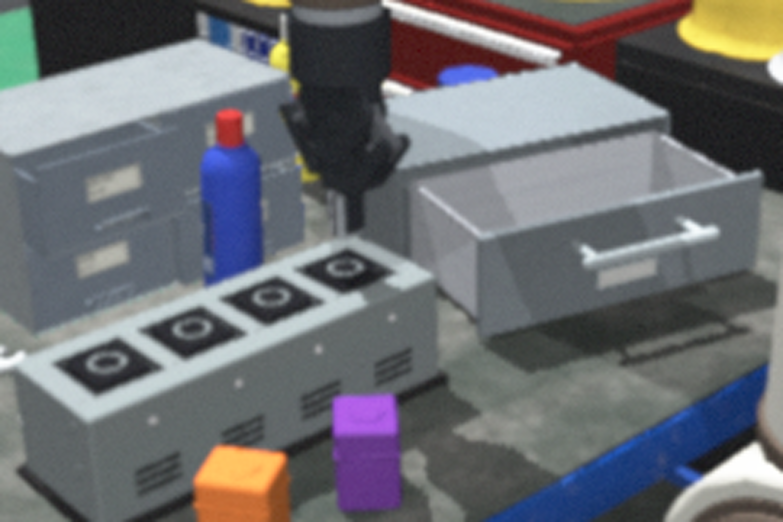

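```bash
python3 -m handwheel '[[0.04,0,-0.5,0,0,0,0],[0.04,0,-0.8,0,0,0,0],[0.04,0,-0.95,0,0,0,0],[0.04,0,-0.95,0,0,0,0]]'
python3 -m handwheel '[[0,0,-0.07,0,0,0,0],[0,0,-0.07,0,0,0,0]]'
python3 -m handwheel '[[0,0,-0.07,0,0,0,0],[0,0,-0.07,0,0,0,0]]'
```

```text
clock: 7.73
tcp_pos: [0.5098, 0.025, 0.1673]
tool_rot: [[0.011, -0.001, 1.0], [-1.0, -0.0, 0.011], [0.0, -1.0, -0.001]]
force: [-0.2, -0.7, 0.3]
width: -0.0002
clock: 7.9
tcp_pos: [0.5102, 0.0254, 0.1663]
tool_rot: [[0.012, 0.0, 1.0], [-1.0, -0.0, 0.012], [0.0, -1.0, 0.0]]
force: [-1.3, -1.5, 3.3]
width: 0.0001
clock: 8.07
tcp_pos: [0.5102, 0.0256, 0.1641]
tool_rot: [[0.012, 0.0, 1.0], [-1.0, -0.0, 0.012], [0.0, -1.0, 0.0]]
force: [-1.6, -1.6, 4.0]
width: 0.0001
```

```bash
python3 -m handwheel '[[0,0,-0.07,0,0,0,0],[0,0,-0.07,0,0,0,0]]'
python3 -m handwheel '[[0,0,-0.05,0,0,0,0],[0,0,-0.05,0,0,0,0]]'
```

```text
clock: 8.23
tcp_pos: [0.5105, 0.0255, 0.1627]
tool_rot: [[0.012, 0.001, 1.0], [-1.0, -0.001, 0.012], [0.001, -1.0, 0.001]]
force: [-2.0, -3.0, 8.2]
width: 0.0006
clock: 8.4
tcp_pos: [0.5107, 0.0255, 0.1626]
tool_rot: [[0.012, 0.003, 1.0], [-1.0, -0.001, 0.012], [0.001, -1.0, 0.003]]
force: [-5.7, -4.4, 18.2]
width: 0.0002
```

```bash
python3 -m handwheel '[[0,0,1.3,0,0,0,0],[0,0,2,0,0,0,0.5],[0,0,2,0,0,0,0.9],[0,0,2,0,0,0,0.9],[0,0,2,0,0,0,0.9],[0,0,2,0,0,0,0.9],[0,0,2,0,0,0,0.9],[0,0,2,0,0,0,0.9]]'
python3 - <<'E'
from h import *
im,d=snap('scene','s5')
cv2.imwrite('pics/s5z.png',cv2.resize(im[130:310,150:420,::-1],None,fx=2.9,fy=2.9,interpolation=cv2.INTER_CUBIC))
E
```

```text
clock: 9.07
tcp_pos: [0.5099, 0.0257, 0.2193]
tool_rot: [[0.012, -0.002, 1.0], [-1.0, -0.0, 0.012], [-0.0, -1.0, -0.002]]
force: [-0.0, 0.5, -0.1]
width: 0.0768
```

View pics/s5z.png

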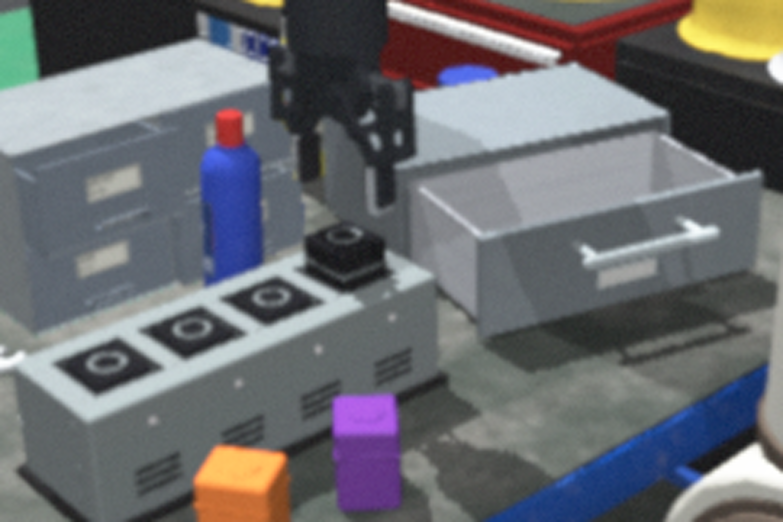

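```bash
python3 -m handwheel '[[0,0,-0.7,0,0,0,0.9],[0,0,-1.2,0,0,0,0.9],[0,0,-1.6,0,0,0,0.9],[0,0,-1.6,0,0,0,0.9],[0,0,-1.6,0,0,0,0],[0,0,-1.6,0,0,0,0],[0,0,-1.6,0,0,0,0],[0,0,-1.6,0,0,0,0],[0,0,-1.6,0,0,0,0],[0,0,-1.6,0,0,0,0]]' 70
python3 - <<'E'
from h import *
im,d=snap('scene','s6')
cv2.imwrite('pics/s6z.png',cv2.resize(im[130:260,220:360,::-1],None,fx=4.5,fy=4.5,interpolation=cv2.INTER_CUBIC))
f=lambda a,s,o:(np.array(a)+.5)/s-.5+np.array(o)
c=f([(160,225),(95,412),(528,365),(462,552)],4,(300,130))
print(atz('top',c[:,0],c[:,1],.087).round(4))
E
```

```text
clock: 9.95
tcp_pos: [0.5105, 0.0258, 0.1728]
tool_rot: [[0.012, 0.001, 1.0], [-1.0, 0.0, 0.012], [-0.0, -1.0, 0.001]]
force: [1.2, 0.3, 2.1]
width: 0.0486
[[ 0.6092 -0.1385  0.087 ]
 [ 0.4841 -0.1086  0.087 ]
 [ 0.5454 -0.3793  0.087 ]
 [ 0.4229 -0.3429  0.087 ]]
```

View pics/s6z.png

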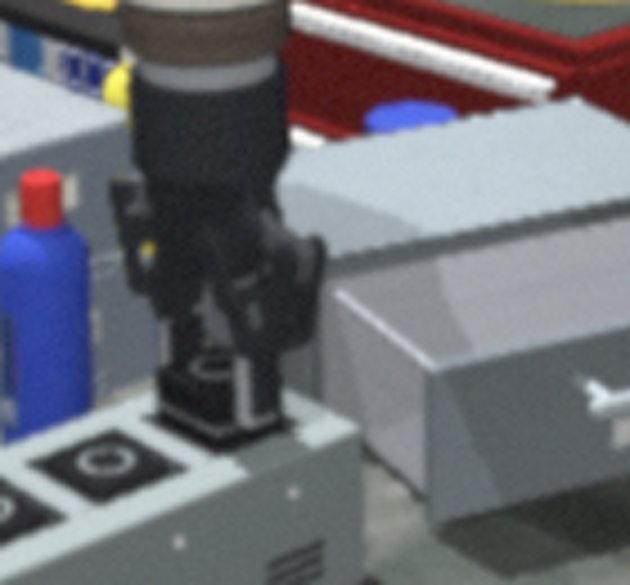

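```bash
python3 -m handwheel '[[0,0,0.3,0,0,0,0],[0,0,0.8,0,0,0,0],[0,0,1.4,0,0,0,0],[0,0,2.0,0,0,0,0],[0,0,2.6,0,0,0,0],[0,0,2.9,0,0,0,0],[0,0,2.9,0,0,0,0]]'
python3 -m handwheel '[[-0.03,-0.6,0,0,0,-0.1,0],[-0.07,-1.7,0,0,0,-0.4,0],[-0.11,-2.9,0,0,0,-0.6,0],[-0.15,-4.1,0,0,0,-0.9,0],[-0.2,-5.3,0,0,0,-1.2,0],[-0.24,-6.5,0,0,0,-1.4,0],[-0.28,-7.7,0,0,0,-1.7,0],[-0.32,-8.9,0,0,0,-2,0],[-0.36,-10.1,0,0,0,-2.2,0],[-0.4,-11.2,0,0,0,-2.5,0],[-0.43,-11.87,0,0,0,-2.6,0],[-0.43,-11.87,0,0,0,-2.6,0]]'
python3 - <<'E'
from h import *
im,d=snap('scene','s7')
cv2.imwrite('pics/s7z.png',cv2.resize(im[100:310,150:420,::-1],None,fx=2.8,fy=2.8,interpolation=cv2.INTER_CUBIC))
E
```

```text
clock: 10.58
tcp_pos: [0.5108, 0.0257, 0.2615]
tool_rot: [[0.012, 0.003, 1.0], [-1.0, 0.0, 0.012], [-0.0, -1.0, 0.003]]
force: [-0.2, 0.5, -0.4]
width: 0.0482
clock: 11.58
tcp_pos: [0.4964, -0.3339, 0.257]
tool_rot: [[-0.261, -0.002, 0.965], [-0.965, 0.001, -0.261], [0.0, -1.0, -0.002]]
force: [-0.5, -1.3, -0.2]
width: 0.0486
```

View pics/s7z.png

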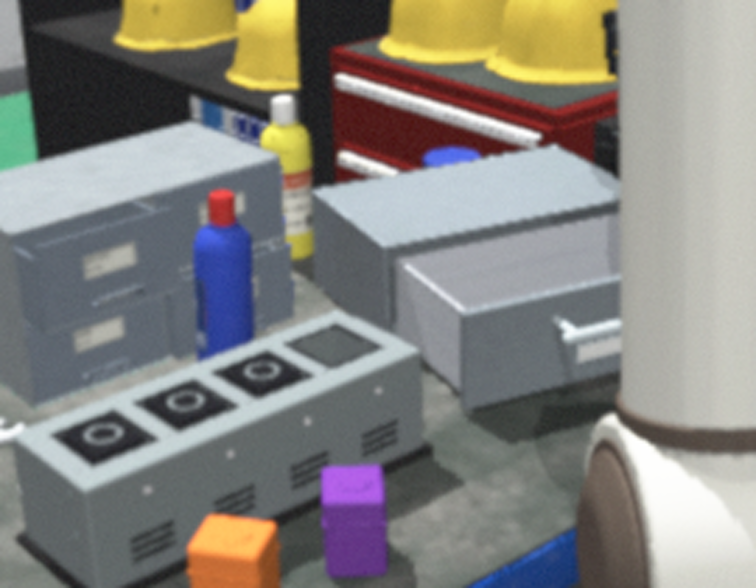

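```bash
python3 -m handwheel '[[0,0,-0.6,0,0,0,0],[0,0,-1.4,0,0,0,0],[0,0,-2.2,0,0,0,0],[0,0,-3.0,0,0,0,0],[0,0,-3.7,0,0,0,0],[0,0,-4.1,0,0,0,0],[0,0,-4.1,0,0,0,0],[0,0,-4.1,0,0,0,0]]'
```

```text
clock: 12.3
tcp_pos: [0.4972, -0.3297, 0.1361]
tool_rot: [[-0.257, -0.001, 0.967], [-0.967, 0.001, -0.257], [-0.0, -1.0, -0.001]]
force: [0.4, -0.0, -0.1]
width: 0.0485
```

```bash
python3 -m handwheel '[[0,0,-0.15,0,0,0,0],[0,0,-0.27,0,0,0,0],[0,0,-0.27,0,0,0,0]]'
python3 -m handwheel '[[0,0,-0.05,0,0,0,0],[0,0,-0.05,0,0,0,0]]'
```

```text
clock: 12.55
tcp_pos: [0.4974, -0.3304, 0.1283]
tool_rot: [[-0.257, 0.0, 0.966], [-0.966, -0.0, -0.257], [0.0, -1.0, 0.001]]
force: [-0.4, 0.2, -1.0]
width: 0.0485
clock: 12.72
tcp_pos: [0.4974, -0.3305, 0.1268]
tool_rot: [[-0.257, 0.0, 0.966], [-0.966, -0.0, -0.257], [0.0, -1.0, 0.0]]
force: [-0.2, -0.1, -1.1]
width: 0.0483
```

```bash
python3 -m handwheel '[[0,0,-0.04,0,0,0,0],[0,0,-0.04,0,0,0,0.75],[0,0,-0.04,0,0,0,0.75],[0,0,-0.04,0,0,0,0.75],[0,0,0.3,0,0,0,0.75],[0,0,1.2,0,0,0,0.75],[0,0,2.4,0,0,0,0.75],[0,0,3.6,0,0,0,0.75],[0,0,4.2,0,0,0,0.75],[0,0,4.2,0,0,0,0.75]]'
python3 - <<'E'
from h import *
print(status.read_state()['tcp_pos'])
E
```

```text
clock: 13.55
tcp_pos: [0.4982, -0.331, 0.2589]
tool_rot: [[-0.257, 0.007, 0.966], [-0.966, -0.005, -0.257], [0.003, -1.0, 0.008]]
force: [0.1, -1.2, -0.0]
width: 0.0637
[ 0.49822273 -0.33100803  0.2589427 ]
```

```bash
python3 -m handwheel '[[0.03,1,0,0,0,0.2,0],[0.06,2.3,0,0,0,0.4,0],[0.1,3.6,-0.2,0,0,0.7,0],[0.14,4.9,-0.4,0,0,0.9,0],[0.18,6.2,-0.6,0,0,1.2,0],[0.22,7.5,-0.8,0,0,1.4,0],[0.26,8.8,-1,0,0,1.7,0],[0.3,10.1,-1.2,0,0,1.9,0],[0.34,11.4,-1.4,0,0,2.2,0],[0.38,12.7,-1.6,0,0,2.4,0],[0.41,13.8,-1.7,0,0,2.6,0],[0.41,14.2,-1.7,0,0,2.6,0]]'
python3 -m handwheel '[[0,0,0,0,0,0,0],[0,0,0,0,0,0,0]]'
python3 - <<'E'
from h import *
im,d=snap('top','t8')
cv2.imwrite('pics/t8z.png',cv2.resize(im[130:270,300:470,::-1],None,fx=4,fy=4,interpolation=cv2.INTER_CUBIC))
im,d=snap('scene','s8')
cv2.imwrite('pics/s8z.png',cv2.resize(im[130:310,150:420,::-1],None,fx=2.9,fy=2.9,interpolation=cv2.INTER_CUBIC))
E
```

```text
clock: 14.55
tcp_pos: [0.5089, 0.0992, 0.2007]
tool_rot: [[0.016, -0.001, 1.0], [-1.0, 0.001, 0.016], [-0.001, -1.0, -0.001]]
force: [0.3, 0.3, -1.2]
width: -0.0001
clock: 14.72
tcp_pos: [0.5095, 0.0959, 0.2016]
tool_rot: [[0.013, -0.0, 1.0], [-1.0, -0.0, 0.013], [0.0, -1.0, -0.0]]
force: [-0.1, 0.3, -0.0]
width: 0.0002
```

View pics/t8z.png

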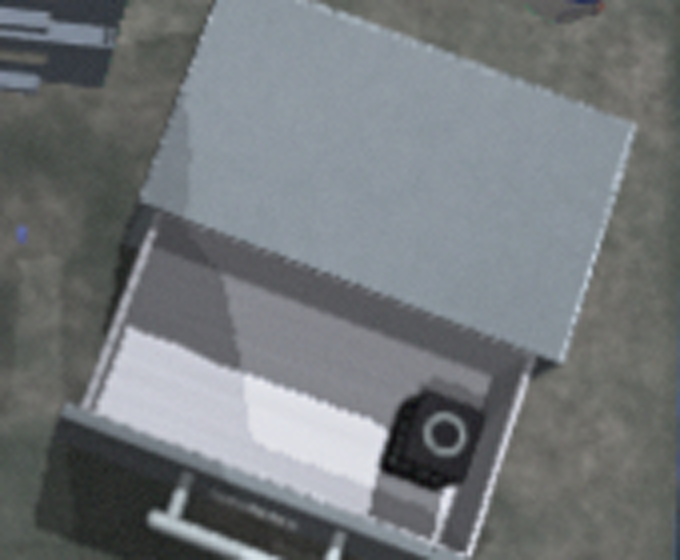

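View pics/s8z.png

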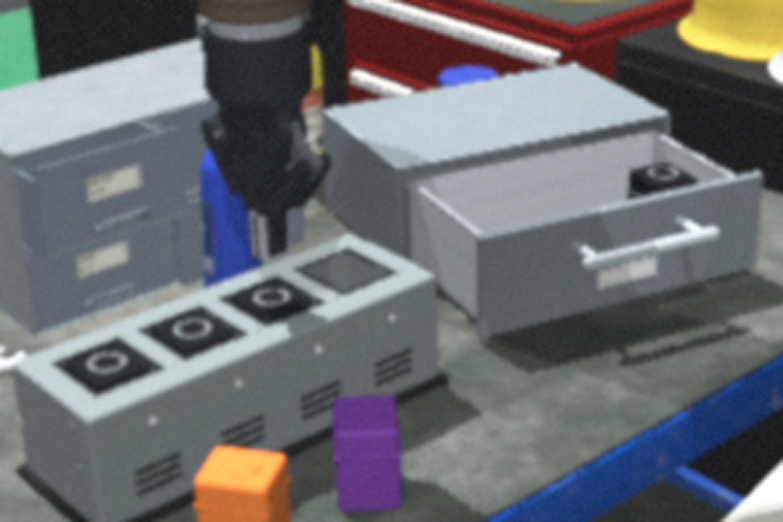

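```bash
python3 -m handwheel '[[0,0,-0.5,0,0,0,0],[0,0,-0.9,0,0,0,0],[0,0,-1.1,0,0,0,0],[0,0,-1.17,0,0,0,0],[0,0,-1.24,0,0,0,0],[0,0,-1.28,0,0,0,0],[0,0,-1.28,0,0,0,0]]'
```

```text
clock: 15.4
tcp_pos: [0.5096, 0.0954, 0.1635]
tool_rot: [[0.012, 0.0, 1.0], [-1.0, -0.0, 0.012], [0.0, -1.0, 0.0]]
force: [-1.1, -2.4, 5.2]
width: 0.0001
```

```bash
python3 -m handwheel '[[0,0,-0.07,0,0,0,0],[0,0,-0.07,0,0,0,0]]'
```

```text
clock: 15.57
tcp_pos: [0.51, 0.0952, 0.1629]
tool_rot: [[0.012, 0.002, 1.0], [-1.0, -0.001, 0.012], [0.001, -1.0, 0.002]]
force: [-4.0, -4.9, 12.1]
width: 0.0002
```

```bash
python3 -m handwheel '[[0,0,1.3,0,0,0,0],[0,0,2,0,0,0,0.5],[0,0,2,0,0,0,0.9],[0,0,2,0,0,0,0.9],[0,0,2,0,0,0,0.9],[0,0,2,0,0,0,0.9],[0,0,2,0,0,0,0.9],[0,0,2,0,0,0,0.9]]'
python3 - <<'E'
from h import *
im,d=snap('scene','s9')
cv2.imwrite('pics/s9z.png',cv2.resize(im[130:310,150:420,::-1],None,fx=2.9,fy=2.9,interpolation=cv2.INTER_CUBIC))
E
```

```text
clock: 16.23
tcp_pos: [0.5093, 0.0956, 0.2202]
tool_rot: [[0.012, -0.001, 1.0], [-1.0, -0.0, 0.012], [0.0, -1.0, -0.001]]
force: [-0.3, 0.2, 0.3]
width: 0.0771
```

View pics/s9z.png

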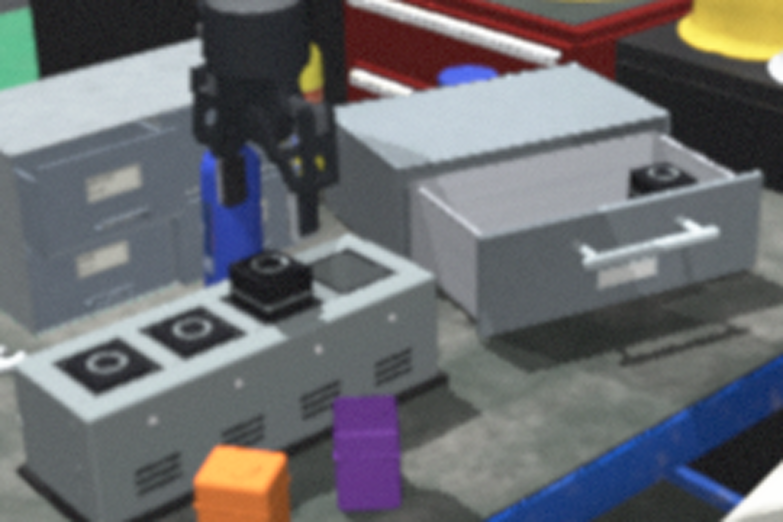

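```bash
python3 -m handwheel '[[0,0,-0.7,0,0,0,0.9],[0,0,-1.2,0,0,0,0.9],[0,0,-1.6,0,0,0,0.9],[0,0,-1.6,0,0,0,0.9],[0,0,-1.6,0,0,0,0],[0,0,-1.6,0,0,0,0],[0,0,-1.6,0,0,0,0],[0,0,-1.6,0,0,0,0],[0,0,-1.6,0,0,0,0],[0,0,-1.6,0,0,0,0]]' 70
python3 -m handwheel '[[0,0,0.3,0,0,0,0],[0,0,0.8,0,0,0,0],[0,0,1.4,0,0,0,0],[0,0,2.0,0,0,0,0],[0,0,2.6,0,0,0,0],[0,0,2.9,0,0,0,0],[0,0,2.9,0,0,0,0],[0,0,2.9,0,0,0,0]]'
```

```text
clock: 17.12
tcp_pos: [0.5099, 0.0957, 0.1737]
tool_rot: [[0.012, 0.001, 1.0], [-1.0, 0.0, 0.012], [-0.0, -1.0, 0.001]]
force: [1.0, 0.1, 1.6]
width: 0.0482
clock: 17.78
tcp_pos: [0.5097, 0.0956, 0.26]
tool_rot: [[0.012, 0.0, 1.0], [-1.0, 0.0, 0.012], [-0.0, -1.0, 0.0]]
force: [0.1, -1.6, -1.8]
width: 0.0483
```

```bash
python3 -m handwheel '[[0,-0.7,0,0,0,-0.1,0],[0.02,-1.8,0,0,0,-0.4,0],[0.03,-3,0,0,0,-0.6,0],[0.04,-4.2,0,0,0,-0.9,0],[0.05,-5.4,0,0,0,-1.2,0],[0.06,-6.6,0,0,0,-1.4,0],[0.07,-7.8,0,0,0,-1.7,0],[0.08,-9,0,0,0,-2,0],[0.09,-10.2,0,0,0,-2.2,0],[0.1,-11.4,0,0,0,-2.5,0],[0.11,-12.26,0,0,0,-2.6,0],[0.11,-12.26,0,0,0,-2.6,0]]'
python3 -m handwheel '[[0,0,0,0,0,0,0],[0,0,0,0,0,0,0]]'
```

```text
clock: 18.78
tcp_pos: [0.5121, -0.2762, 0.2576]
tool_rot: [[-0.262, -0.003, 0.965], [-0.965, 0.0, -0.262], [0.0, -1.0, -0.003]]
force: [0.2, -0.1, -1.5]
width: 0.0484
clock: 18.95
tcp_pos: [0.5126, -0.2718, 0.2589]
tool_rot: [[-0.257, -0.002, 0.966], [-0.966, 0.001, -0.257], [-0.001, -1.0, -0.002]]
force: [0.5, -0.0, -0.9]
width: 0.0484
```

Run:
```python
from h import *
im,d=snap('top','t10')
im2,d2=snap('scene','s10')
a=cv2.resize(im[130:270,300:470,::-1],(400,330)); b=cv2.resize(im2[100:310,150:420,::-1],(400,311)); b=cv2.copyMakeBorder(b,0,19,0,0,cv2.BORDER_CONSTANT)
cv2.imwrite('pics/c10.png',np.hstack([a,b]))
```

```text
(no output)
```

View pics/c10.png

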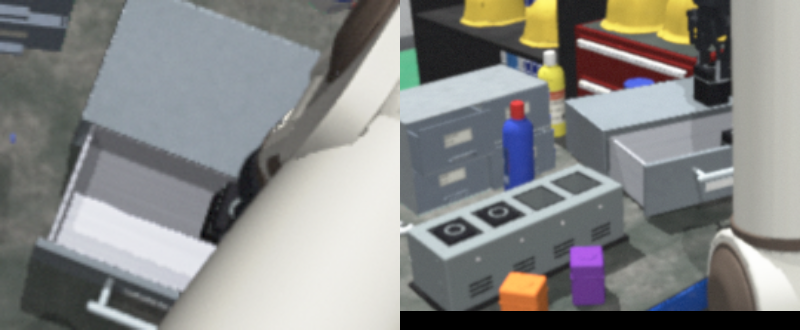

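```bash
python3 -m handwheel '[[0,0,-0.6,0,0,0,0],[0,0,-1.4,0,0,0,0],[0,0,-2.2,0,0,0,0],[0,0,-3.0,0,0,0,0],[0,0,-3.7,0,0,0,0],[0,0,-4.1,0,0,0,0],[0,0,-4.25,0,0,0,0],[0,0,-4.35,0,0,0,0],[0,0,-4.35,0,0,0,0]]'
python3 -m handwheel '[[0,0,-0.06,0,0,0,0],[0,0,-0.06,0,0,0,0]]'
```

```text
clock: 19.8
tcp_pos: [0.5132, -0.2719, 0.1302]
tool_rot: [[-0.257, 0.001, 0.966], [-0.966, -0.0, -0.257], [0.0, -1.0, 0.001]]
force: [0.1, 0.9, -1.0]
width: 0.0487
clock: 19.97
tcp_pos: [0.5133, -0.2723, 0.1287]
tool_rot: [[-0.257, 0.001, 0.966], [-0.966, -0.001, -0.257], [0.0, -1.0, 0.002]]
force: [-0.2, 0.1, -1.1]
width: 0.0485
```

Down ~2 mm more, release, and go back up.

```bash
python3 -m handwheel '[[0,0,-0.07,0,0,0,0],[0,0,-0.1,0,0,0,0],[0,0,-0.1,0,0,0,0],[0,0,-0.1,0,0,0,0.75],[0,0,-0.1,0,0,0,0.75],[0,0,-0.1,0,0,0,0.75],[0,0,0.3,0,0,0,0.75],[0,0,1.2,0,0,0,0.75],[0,0,2.4,0,0,0,0.75],[0,0,3.6,0,0,0,0.75],[0,0,4.2,0,0,0,0.75],[0,0,4.2,0,0,0,0.75]]'
python3 -m handwheel '[[0,0,0,0,0,0,0],[0,0,0,0,0,0,0]]'
```

```text
clock: 20.97
tcp_pos: [0.5138, -0.2727, 0.2599]
tool_rot: [[-0.257, 0.007, 0.966], [-0.966, -0.004, -0.257], [0.002, -1.0, 0.008]]
force: [0.8, -0.3, 1.0]
width: 0.0641
clock: 21.13
tcp_pos: [0.5127, -0.2721, 0.2532]
tool_rot: [[-0.257, -0.001, 0.966], [-0.966, 0.0, -0.257], [-0.0, -1.0, -0.001]]
force: [-0.1, 0.3, -0.7]
width: 0.0409
```

```bash
python3 -m handwheel '[[0,1.2,0,0,0,0.2,0],[-0.02,2.5,0,0,0,0.4,0],[-0.03,3.8,-0.2,0,0,0.7,0],[-0.04,5.1,-0.4,0,0,0.9,0],[-0.06,6.4,-0.6,0,0,1.2,0],[-0.07,7.7,-0.8,0,0,1.4,0],[-0.08,9,-1,0,0,1.7,0],[-0.09,10.3,-1.2,0,0,1.9,0],[-0.1,11.6,-1.4,0,0,2.2,0],[-0.11,12.9,-1.6,0,0,2.4,0],[-0.13,14.1,-1.76,0,0,2.6,0],[-0.13,14.6,-1.76,0,0,2.6,0]]'
python3 -m handwheel '[[0,0,0,0,0,0,0],[0,0,0,0,0,0,0]]'
python3 - <<'E'
from h import *
im,d=snap('top','t11')
im2,d2=snap('scene','s11')
a=cv2.resize(im[130:270,300:470,::-1],(400,330)); b=cv2.resize(im2[100:310,150:420,::-1],(400,311)); b=cv2.copyMakeBorder(b,0,19,0,0,cv2.BORDER_CONSTANT)
cv2.imwrite('pics/c11.png',np.hstack([a,b]))
E
```

```text
clock: 22.13
tcp_pos: [0.5075, 0.1692, 0.1982]
tool_rot: [[0.016, -0.004, 1.0], [-1.0, -0.0, 0.016], [0.0, -1.0, -0.004]]
force: [-0.3, -0.7, -0.6]
width: -0.0002
clock: 22.3
tcp_pos: [0.5083, 0.1663, 0.1995]
tool_rot: [[0.014, -0.003, 1.0], [-1.0, -0.001, 0.014], [0.001, -1.0, -0.003]]
force: [-0.0, -1.3, 0.3]
width: 0.0
```

View pics/c11.png

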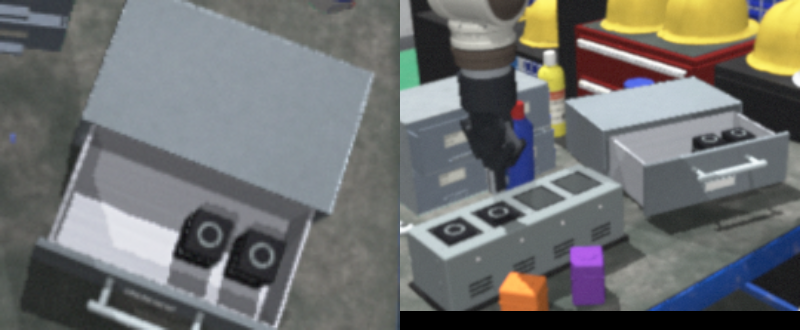

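Both packs stand in the drawer (rings at (209,233), (261,256)); bays 3 and 4 are empty. Press bay 2.

```bash
python3 -m handwheel '[[0,0,-0.5,0,0,0,0],[0,0,-0.9,0,0,0,0],[0,0,-1.1,0,0,0,0],[0,0,-1.17,0,0,0,0],[0,0,-1.24,0,0,0,0],[0,0,-1.26,0,0,0,0],[0,0,-1.26,0,0,0,0]]'
python3 -m handwheel '[[0,0,-0.05,0,0,0,0],[0,0,-0.05,0,0,0,0]]'
```

```text
clock: 22.98
tcp_pos: [0.509, 0.1656, 0.1636]
tool_rot: [[0.012, 0.0, 1.0], [-1.0, -0.0, 0.012], [0.0, -1.0, 0.0]]
force: [-0.5, -2.4, 4.3]
width: -0.0002
clock: 23.15
tcp_pos: [0.5092, 0.1656, 0.163]
tool_rot: [[0.012, 0.002, 1.0], [-1.0, -0.0, 0.012], [0.0, -1.0, 0.002]]
force: [-1.2, -4.0, 8.7]
width: 0.0001
```

```bash
python3 -m handwheel '[[0,0,-0.04,0,0,0,0],[0,0,-0.04,0,0,0,0]]'
python3 -m handwheel '[[0,0,1.3,0,0,0,0],[0,0,2,0,0,0,0.5],[0,0,2,0,0,0,0.9],[0,0,2,0,0,0,0.9],[0,0,2,0,0,0,0.9],[0,0,2,0,0,0,0.9],[0,0,2,0,0,0,0.9],[0,0,2,0,0,0,0.9]]'
python3 - <<'E'
from h import *
im,d=snap('scene','s12')
cv2.imwrite('pics/s12z.png',cv2.resize(im[130:310,150:420,::-1],None,fx=2.9,fy=2.9,interpolation=cv2.INTER_CUBIC))
E
```

```text
clock: 23.32
tcp_pos: [0.5094, 0.1655, 0.1628]
tool_rot: [[0.012, 0.003, 1.0], [-1.0, -0.001, 0.012], [0.001, -1.0, 0.003]]
force: [-4.3, -5.1, 16.5]
width: -0.0
clock: 23.98
tcp_pos: [0.5088, 0.1658, 0.2196]
tool_rot: [[0.012, -0.001, 1.0], [-1.0, -0.0, 0.012], [0.0, -1.0, -0.001]]
force: [0.2, 0.0, 0.3]
width: 0.0768
```

View pics/s12z.png

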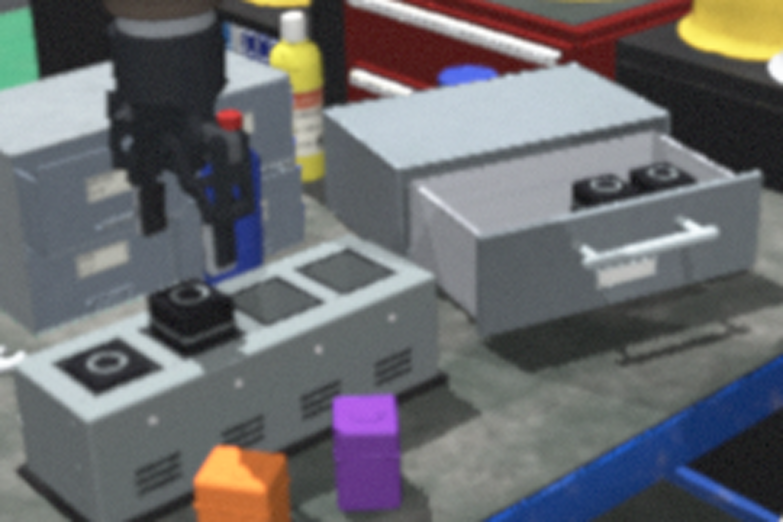

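```bash
python3 -m handwheel '[[0,0,-0.7,0,0,0,0.9],[0,0,-1.2,0,0,0,0.9],[0,0,-1.6,0,0,0,0.9],[0,0,-1.6,0,0,0,0.9],[0,0,-1.6,0,0,0,0],[0,0,-1.6,0,0,0,0],[0,0,-1.6,0,0,0,0],[0,0,-1.6,0,0,0,0],[0,0,-1.6,0,0,0,0],[0,0,-1.6,0,0,0,0]]' 70
python3 -m handwheel '[[0,0,0.3,0,0,0,0],[0,0,0.8,0,0,0,0],[0,0,1.4,0,0,0,0],[0,0,2.0,0,0,0,0],[0,0,2.6,0,0,0,0],[0,0,2.9,0,0,0,0],[0,0,2.9,0,0,0,0],[0,0,2.9,0,0,0,0]]'
```

```text
clock: 24.87
tcp_pos: [0.5093, 0.1659, 0.1731]
tool_rot: [[0.012, 0.001, 1.0], [-1.0, 0.0, 0.012], [-0.0, -1.0, 0.001]]
force: [1.3, 0.0, 2.0]
width: 0.0485
clock: 25.53
tcp_pos: [0.5091, 0.1658, 0.2594]
tool_rot: [[0.012, 0.0, 1.0], [-1.0, 0.0, 0.012], [-0.0, -1.0, 0.0]]
force: [-0.3, 0.2, -1.4]
width: 0.0485
```

```bash
python3 -m handwheel '[[0.03,-0.7,0,0,0,-0.1,0],[0.1,-1.9,0,0,0,-0.4,0],[0.16,-3.1,0,0,0,-0.6,0],[0.22,-4.3,0,0,0,-0.9,0],[0.28,-5.5,0,0,0,-1.2,0],[0.34,-6.7,0,0,0,-1.4,0],[0.4,-7.9,0,0,0,-1.7,0],[0.46,-9.1,0,0,0,-2,0],[0.53,-10.4,0,0,0,-2.2,0],[0.6,-11.7,0,0,0,-2.5,0],[0.65,-12.66,0,0,0,-2.6,0],[0.65,-12.66,0,0,0,-2.6,0]]'
python3 -m handwheel '[[0,0,0,0,0,0,0],[0,0,0,0,0,0,0]]'
python3 - <<'E'
from h import *
im,d=snap('top','t13')
im2,d2=snap('scene','s13')
a=cv2.resize(im[130:270,300:470,::-1],(400,330)); b=cv2.resize(im2[100:310,150:420,::-1],(400,311)); b=cv2.copyMakeBorder(b,0,19,0,0,cv2.BORDER_CONSTANT)
cv2.imwrite('pics/c13.png',np.hstack([a,b]))
E
```

```text
clock: 26.53
tcp_pos: [0.5279, -0.2185, 0.2571]
tool_rot: [[-0.262, -0.003, 0.965], [-0.965, -0.0, -0.262], [0.001, -1.0, -0.002]]
force: [0.4, -0.1, -1.2]
width: 0.0487
clock: 26.7
tcp_pos: [0.5281, -0.2138, 0.2582]
tool_rot: [[-0.258, -0.002, 0.966], [-0.966, 0.001, -0.258], [-0.0, -1.0, -0.002]]
force: [0.3, 0.4, -1.2]
width: 0.0484
```

View pics/c13.png

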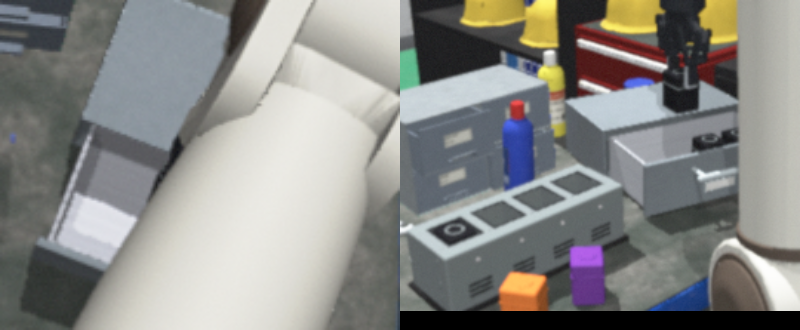

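Pack 2 is held at (682,90); the two packs in the drawer are unmoved. Lower it in.

```bash
python3 -m handwheel '[[0,0,-0.6,0,0,0,0],[0,0,-1.4,0,0,0,0],[0,0,-2.2,0,0,0,0],[0,0,-3.0,0,0,0,0],[0,0,-3.7,0,0,0,0],[0,0,-4.1,0,0,0,0],[0,0,-4.25,0,0,0,0],[0,0,-4.38,0,0,0,0],[0,0,-4.38,0,0,0,0]]'
python3 -m handwheel '[[0,0,-0.06,0,0,0,0],[0,0,-0.06,0,0,0,0]]'
```

```text
clock: 27.55
tcp_pos: [0.5287, -0.2137, 0.1285]
tool_rot: [[-0.257, 0.0, 0.966], [-0.966, -0.0, -0.257], [0.0, -1.0, 0.0]]
force: [-0.4, -0.1, -1.1]
width: 0.0484
clock: 27.72
tcp_pos: [0.529, -0.2141, 0.1272]
tool_rot: [[-0.257, 0.001, 0.966], [-0.966, -0.001, -0.257], [0.0, -1.0, 0.002]]
force: [-0.9, -0.8, -0.7]
width: 0.0482
```

```bash
python3 -m handwheel '[[0,0,-0.05,0,0,0,0],[0,0,-0.05,0,0,0,0],[0,0,-0.05,0,0,0,0.75],[0,0,-0.05,0,0,0,0.75],[0,0,-0.05,0,0,0,0.75],[0,0,0.3,0,0,0,0.75],[0,0,1.2,0,0,0,0.75],[0,0,2.4,0,0,0,0.75],[0,0,3.6,0,0,0,0.75],[0,0,4.2,0,0,0,0.75],[0,0,4.2,0,0,0,0]]'
python3 -m handwheel '[[-0.03,1.2,0,0,0,0.2,0],[-0.08,2.5,0,0,0,0.4,0],[-0.14,3.8,-0.2,0,0,0.7,0],[-0.2,5.1,-0.4,0,0,0.9,0],[-0.26,6.4,-0.6,0,0,1.2,0],[-0.32,7.7,-0.8,0,0,1.4,0],[-0.38,9,-1,0,0,1.7,0],[-0.45,10.3,-1.2,0,0,1.9,0],[-0.52,11.6,-1.4,0,0,2.2,0],[-0.58,12.9,-1.6,0,0,2.4,0],[-0.65,14.2,-1.76,0,0,2.6,0],[-0.69,14.99,-1.76,0,0,2.6,0]]'
python3 -m handwheel '[[0,0,0,0,0,0,0],[0,0,0,0,0,0,0]]'
python3 - <<'E'
from h import *
im,d=snap('top','t14')
im2,d2=snap('scene','s14')
a=cv2.resize(im[130:270,300:470,::-1],(400,330)); b=cv2.resize(im2[100:310,150:420,::-1],(400,311)); b=cv2.copyMakeBorder(b,0,19,0,0,cv2.BORDER_CONSTANT)
cv2.imwrite('pics/c14.png',np.hstack([a,b]))
E
```

```text
clock: 28.63
tcp_pos: [0.5295, -0.2144, 0.2583]
tool_rot: [[-0.257, 0.007, 0.966], [-0.966, -0.003, -0.257], [0.001, -1.0, 0.008]]
force: [0.5, -0.8, 0.3]
width: 0.0537
clock: 29.63
tcp_pos: [0.5066, 0.2388, 0.1981]
tool_rot: [[0.015, -0.002, 1.0], [-1.0, -0.0, 0.015], [0.0, -1.0, -0.002]]
force: [0.3, -0.6, 0.2]
width: -0.0
clock: 29.8
tcp_pos: [0.5072, 0.2368, 0.1989]
tool_rot: [[0.015, -0.001, 1.0], [-1.0, -0.001, 0.015], [0.001, -1.0, -0.001]]
force: [0.3, 0.0, 0.1]
width: 0.0003
```

View pics/c14.png

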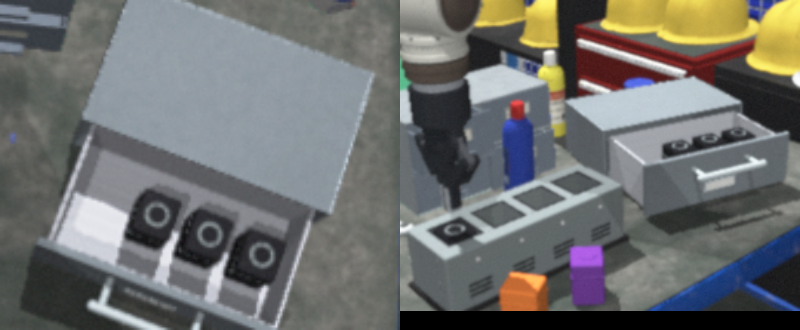

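Three packs in the drawer (rings at (157,213), (209,233), (261,256)). Press bay 1.

```bash
python3 -m handwheel '[[0,0,-0.5,0,0,0,0],[0,0,-0.9,0,0,0,0],[0,0,-1.1,0,0,0,0],[0,0,-1.17,0,0,0,0],[0,0,-1.24,0,0,0,0],[0,0,-1.26,0,0,0,0],[0,0,-1.26,0,0,0,0]]'
python3 -m handwheel '[[0,0,-0.05,0,0,0,0],[0,0,-0.05,0,0,0,0]]'
```

```text
clock: 30.48
tcp_pos: [0.5081, 0.2352, 0.1629]
tool_rot: [[0.011, 0.001, 1.0], [-1.0, -0.0, 0.011], [0.0, -1.0, 0.001]]
force: [-0.8, -2.8, 6.7]
width: -0.0
clock: 30.65
tcp_pos: [0.5083, 0.2351, 0.1627]
tool_rot: [[0.011, 0.003, 1.0], [-1.0, -0.0, 0.011], [0.0, -1.0, 0.003]]
force: [-3.7, -5.1, 14.6]
width: 0.0
```

```bash
python3 -m handwheel '[[0,0,1.3,0,0,0,0],[0,0,2,0,0,0,0.5],[0,0,2,0,0,0,0.9],[0,0,2,0,0,0,0.9],[0,0,2,0,0,0,0.9],[0,0,2,0,0,0,0.9],[0,0,2,0,0,0,0.9],[0,0,2,0,0,0,0.9]]'
python3 - <<'E'
from h import *
im,d=snap('scene','s15')
cv2.imwrite('pics/s15z.png',cv2.resize(im[130:310,150:420,::-1],None,fx=2.9,fy=2.9,interpolation=cv2.INTER_CUBIC))
E
```

```text
clock: 31.32
tcp_pos: [0.5075, 0.2356, 0.2193]
tool_rot: [[0.012, -0.001, 1.0], [-1.0, -0.001, 0.012], [0.001, -1.0, -0.001]]
force: [-0.3, -0.2, -0.6]
width: 0.0769
```

View pics/s15z.png

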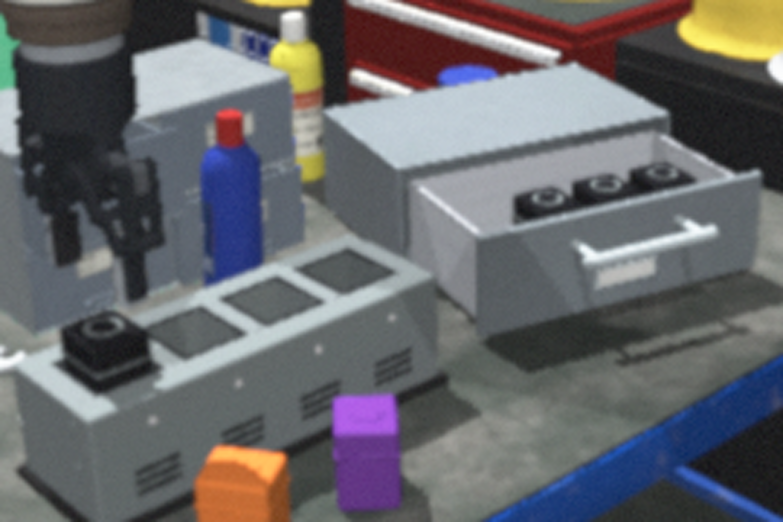

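```bash
python3 -m handwheel '[[0,0,-0.7,0,0,0,0.9],[0,0,-1.2,0,0,0,0.9],[0,0,-1.6,0,0,0,0.9],[0,0,-1.6,0,0,0,0.9],[0,0,-1.6,0,0,0,0],[0,0,-1.6,0,0,0,0],[0,0,-1.6,0,0,0,0],[0,0,-1.6,0,0,0,0],[0,0,-1.6,0,0,0,0],[0,0,-1.6,0,0,0,0]]' 70
python3 -m handwheel '[[0,0,0.3,0,0,0,0],[0,0,0.8,0,0,0,0],[0,0,1.4,0,0,0,0],[0,0,2.0,0,0,0,0],[0,0,2.6,0,0,0,0],[0,0,2.9,0,0,0,0],[0,0,2.9,0,0,0,0],[0,0,2.9,0,0,0,0]]'
```

```text
clock: 32.2
tcp_pos: [0.5081, 0.2359, 0.1728]
tool_rot: [[0.012, 0.001, 1.0], [-1.0, 0.0, 0.012], [-0.0, -1.0, 0.001]]
force: [-0.2, 0.9, 1.3]
width: 0.0485
clock: 32.87
tcp_pos: [0.5079, 0.2358, 0.2591]
tool_rot: [[0.012, 0.0, 1.0], [-1.0, 0.0, 0.012], [-0.0, -1.0, 0.0]]
force: [1.0, 0.0, -1.3]
width: 0.0487
```

```bash
python3 -m handwheel '[[0.06,-0.7,0,0,0,-0.1,0],[0.18,-1.9,0,0,0,-0.4,0],[0.29,-3.1,0,0,0,-0.6,0],[0.4,-4.4,0,0,0,-0.9,0],[0.52,-5.7,0,0,0,-1.2,0],[0.64,-7,0,0,0,-1.4,0],[0.76,-8.3,0,0,0,-1.7,0],[0.88,-9.6,0,0,0,-2,0],[1.0,-10.9,0,0,0,-2.2,0],[1.11,-12.1,0,0,0,-2.5,0],[1.2,-13.06,0,0,0,-2.6,0],[1.2,-13.06,0,0,0,-2.6,0]]'
python3 -m handwheel '[[0,0,0,0,0,0,0],[0,0,0,0,0,0,0]]'
python3 - <<'E'
from h import *
im,d=snap('top','t16')
im2,d2=snap('scene','s16')
a=cv2.resize(im[130:270,300:470,::-1],(400,330)); b=cv2.resize(im2[100:310,150:420,::-1],(400,311)); b=cv2.copyMakeBorder(b,0,19,0,0,cv2.BORDER_CONSTANT)
cv2.imwrite('pics/c16.png',np.hstack([a,b]))
E
```

```text
clock: 33.87
tcp_pos: [0.5434, -0.1605, 0.257]
tool_rot: [[-0.262, -0.003, 0.965], [-0.965, -0.001, -0.262], [0.001, -1.0, -0.002]]
force: [-0.9, 0.2, -1.0]
width: 0.0487
clock: 34.03
tcp_pos: [0.5435, -0.1558, 0.258]
tool_rot: [[-0.258, -0.002, 0.966], [-0.966, 0.001, -0.258], [-0.0, -1.0, -0.002]]
force: [-0.1, 0.5, 0.1]
width: 0.0484
```

View pics/c16.png

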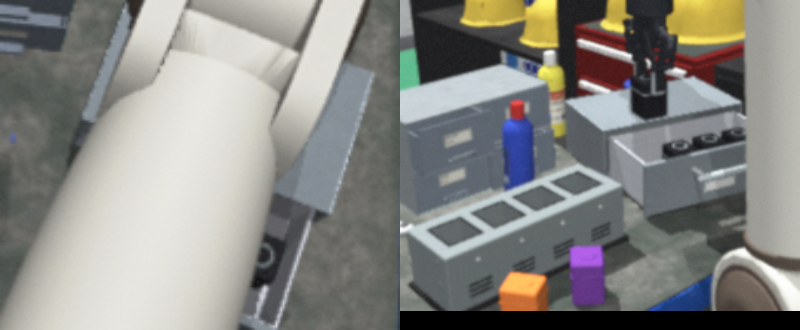

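```bash
python3 -m handwheel '[[0,0,-0.6,0,0,0,0],[0,0,-1.4,0,0,0,0],[0,0,-2.2,0,0,0,0],[0,0,-3.0,0,0,0,0],[0,0,-3.7,0,0,0,0],[0,0,-4.1,0,0,0,0],[0,0,-4.25,0,0,0,0],[0,0,-4.38,0,0,0,0],[0,0,-4.38,0,0,0,0]]'
python3 -m handwheel '[[0,0,-0.06,0,0,0,0],[0,0,-0.06,0,0,0,0]]'
```

```text
clock: 34.88
tcp_pos: [0.544, -0.1557, 0.1281]
tool_rot: [[-0.257, 0.0, 0.966], [-0.966, -0.0, -0.257], [-0.0, -1.0, 0.0]]
force: [0.2, -0.3, -0.9]
width: 0.0484
clock: 35.05
tcp_pos: [0.5442, -0.1561, 0.1269]
tool_rot: [[-0.257, 0.001, 0.966], [-0.966, -0.0, -0.257], [0.0, -1.0, 0.001]]
force: [0.3, -0.5, -1.5]
width: 0.0485
```

```bash
python3 -m handwheel '[[0,0,-0.05,0,0,0,0],[0,0,-0.05,0,0,0,0],[0,0,-0.05,0,0,0,0.75],[0,0,-0.05,0,0,0,0.75],[0,0,-0.05,0,0,0,0.75],[0,0,0.3,0,0,0,0.75],[0,0,1.2,0,0,0,0.75],[0,0,2.4,0,0,0,0.75],[0,0,3.6,0,0,0,0.75],[0,0,4.2,0,0,0,0.75],[0,0,4.2,0,0,0,0]]'
python3 -m handwheel '[[-0.6,1,0,0,0,0,0],[-1.3,2.2,0,0,0,0,0],[-2,3.4,0,0,0,0,0],[-2.7,4.6,0,0,0,0,0],[-3.4,5.7,0,0,0,0,0],[-4,6.7,0,0,0,0,0],[-4,6.7,0,0,0,0,0],[-4,6.7,0,0,0,0,0]]'
python3 - <<'E'
from h import *
print(status.read_state()['tcp_pos'])
im,d=snap('top','t17')
im2,d2=snap('scene','s17')
a=cv2.resize(im[130:270,300:470,::-1],(400,330)); b=cv2.resize(im2[100:310,150:420,::-1],(400,311)); b=cv2.copyMakeBorder(b,0,19,0,0,cv2.BORDER_CONSTANT)
cv2.imwrite('pics/c17.png',np.hstack([a,b]))
E
```

```text
clock: 35.97
tcp_pos: [0.5449, -0.1564, 0.258]
tool_rot: [[-0.257, 0.007, 0.966], [-0.966, -0.002, -0.257], [0.0, -1.0, 0.008]]
force: [1.0, -0.7, -0.2]
width: 0.0534
clock: 36.63
tcp_pos: [0.423, 0.0462, 0.2523]
tool_rot: [[-0.254, 0.001, 0.967], [-0.967, 0.0, -0.254], [-0.0, -1.0, 0.001]]
force: [0.9, 0.5, 0.6]
width: 0.0002
[0.42302702 0.0461744  0.25225148]
```

View pics/c17.png

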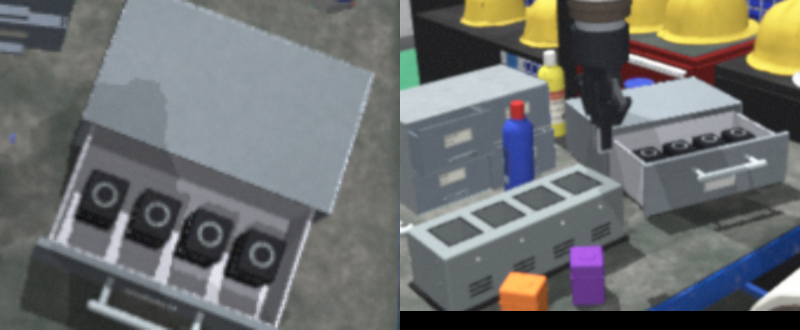

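```bash
python3 -m handwheel '[[-0.3,-1.1,0,0,0,0,0],[-0.6,-2.4,0,0,0,0,0],[-0.9,-3.7,0,0,0,0,0],[-1.2,-5,0,0,0,0,0],[-1.5,-6.3,0,0,0,0,0],[-1.8,-7.4,0,0,0,0,0],[-2.03,-8.18,0,0,0,0,0],[-2.03,-8.18,0,0,0,0,0],[-2.03,-8.18,0,0,0,0,0]]'
python3 - <<'E'
from h import *
im2,d2=snap('scene','s18');im,d=snap('top','t18')
cv2.imwrite('pics/s18z.png',cv2.resize(im2[100:250,250:400,::-1],None,fx=4,fy=4))
E
```

```text
clock: 37.48
tcp_pos: [0.3623, -0.2025, 0.2516]
tool_rot: [[-0.262, -0.001, 0.965], [-0.965, 0.001, -0.262], [-0.0, -1.0, -0.001]]
force: [0.2, 0.1, -0.6]
width: 0.0001
```

View pics/s18z.png

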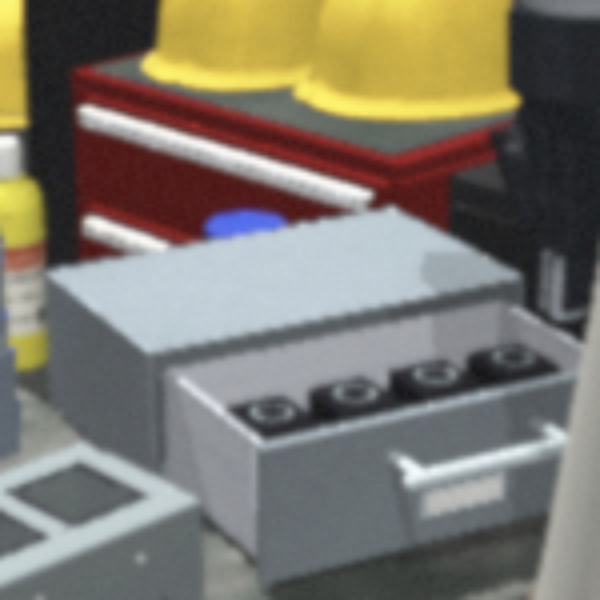

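```bash
python3 -m handwheel '[[0,0,-0.8,0,0,0,0],[0,0,-1.8,0,0,0,0],[0,0,-2.8,0,0,0,0],[0,0,-3.7,0,0,0,0],[0,0,-4.1,0,0,0,0],[0,0,-4.1,0,0,0,0],[0,0,-4.1,0,0,0,0]]'
python3 -m handwheel '[[0.2,-0.05,0,0,0,0,0],[0.5,-0.13,0,0,0,0,0],[0.7,-0.19,0,0,0,0,0],[0.9,-0.24,0,0,0,0,0],[1.1,-0.29,0,0,0,0,0],[1.3,-0.35,0,0,0,0,0],[1.5,-0.4,0,0,0,0,0],[1.7,-0.45,0,0,0,0,0],[1.9,-0.51,0,0,0,0,0],[1.9,-0.51,0,0,0,0,0]]'
```

```text
clock: 38.17
tcp_pos: [0.3632, -0.2, 0.1296]
tool_rot: [[-0.256, -0.0, 0.967], [-0.967, 0.0, -0.256], [-0.0, -1.0, -0.0]]
force: [0.3, 0.4, 0.4]
width: -0.0001
clock: 39.0
tcp_pos: [0.421, -0.2161, 0.1289]
tool_rot: [[-0.257, 0.001, 0.966], [-0.966, -0.0, -0.257], [-0.0, -1.0, 0.001]]
force: [0.7, -0.3, -0.6]
width: 0.0001
```

Run:
```python
from h import *
im2,d2=snap('scene','s19')
cv2.imwrite('pics/s19z.png',cv2.resize(im2[100:250,250:400,::-1],None,fx=4,fy=4))
print(status.read_state()['force'])
```

```text
[-1.2815198   0.91152163 -0.64517765]
```

View pics/s19z.png

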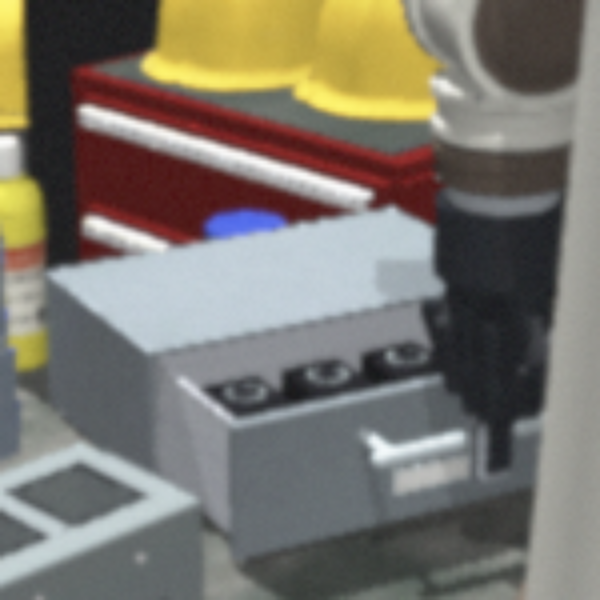

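The drawer is moving with the fingers and the packs stand. Continue pushing.

```bash
python3 -m handwheel '[[0.2,-0.05,0,0,0,0,0],[0.5,-0.13,0,0,0,0,0],[0.8,-0.21,0,0,0,0,0],[1.1,-0.29,0,0,0,0,0],[1.4,-0.37,0,0,0,0,0],[1.7,-0.45,0,0,0,0,0],[2.0,-0.53,0,0,0,0,0],[2.3,-0.61,0,0,0,0,0],[2.5,-0.67,0,0,0,0,0],[2.7,-0.72,0,0,0,0,0],[2.85,-0.76,0,0,0,0,0],[2.85,-0.76,0,0,0,0,0]]'
python3 -m handwheel '[[0.1,-0.027,0,0,0,0,0],[0.2,-0.053,0,0,0,0,0],[0.2,-0.053,0,0,0,0,0]]'
```

```text
clock: 40.05
tcp_pos: [0.5063, -0.2388, 0.129]
tool_rot: [[-0.257, 0.001, 0.966], [-0.966, -0.0, -0.257], [-0.0, -1.0, 0.001]]
force: [-0.3, -0.4, 0.7]
width: 0.0004
clock: 40.3
tcp_pos: [0.5118, -0.2403, 0.1291]
tool_rot: [[-0.257, 0.001, 0.966], [-0.966, -0.0, -0.257], [-0.0, -1.0, 0.001]]
force: [0.9, -0.1, -0.4]
width: -0.0002
```

```bash
python3 -m handwheel '[[0.1,-0.027,0,0,0,0,0],[0.15,-0.04,0,0,0,0,0],[0.15,-0.04,0,0,0,0,0]]'
python3 -m handwheel '[[0.1,-0.027,0,0,0,0,0],[0.1,-0.027,0,0,0,0,0]]'
python3 -m handwheel '[[0.07,-0.02,0,0,0,0,0],[0.07,-0.02,0,0,0,0,0]]'
```

```text
clock: 40.55
tcp_pos: [0.5162, -0.2414, 0.1291]
tool_rot: [[-0.257, 0.0, 0.966], [-0.966, -0.0, -0.257], [0.0, -1.0, 0.0]]
force: [-0.5, 0.2, -1.0]
width: 0.0001
clock: 40.72
tcp_pos: [0.5191, -0.2422, 0.129]
tool_rot: [[-0.257, -0.0, 0.966], [-0.966, 0.0, -0.257], [0.0, -1.0, -0.0]]
force: [-0.3, -0.2, 0.5]
width: -0.0001
clock: 40.88
tcp_pos: [0.5197, -0.2424, 0.1289]
tool_rot: [[-0.257, -0.003, 0.966], [-0.966, 0.001, -0.257], [-0.0, -1.0, -0.004]]
force: [-10.9, 3.0, 5.6]
width: -0.0002
```

```bash
python3 -m handwheel '[[0.05,-0.013,0,0,0,0,0],[0.05,-0.013,0,0,0,0,0],[0.05,-0.013,0,0,0,0,0]]'
python3 -m handwheel '[[-0.3,0.08,0,0,0,0,0],[-1,0.27,0,0,0,0,0],[-2,0.5,0,0,0,0,0],[-3,1,1,0,0,0,0],[-3,2,2,0,0,0,0],[-3,3.2,3,0,0,0,0],[-3,4.5,4,0,0,0,0],[-3,5.8,4,0,0,0,0],[-3,7.1,4,0,0,0,0],[-3,8.3,4,0,0,0,0],[-3,8.3,4,0,0,0,0],[-3,8.3,4,0,0,0,0]]'
python3 - <<'E'
from h import *
im,d=snap('top','t20')
im2,d2=snap('scene','s20')
a=cv2.resize(im[130:270,300:470,::-1],(400,330)); b=cv2.resize(im2[100:310,150:420,::-1],(400,311)); b=cv2.copyMakeBorder(b,0,19,0,0,cv2.BORDER_CONSTANT)
cv2.imwrite('pics/c20.png',np.hstack([a,b]))
E
```

```text
clock: 41.13
tcp_pos: [0.52, -0.2425, 0.1289]
tool_rot: [[-0.258, -0.006, 0.966], [-0.966, 0.002, -0.258], [-0.0, -1.0, -0.006]]
force: [-17.8, 5.2, 9.9]
width: 0.0
clock: 42.13
tcp_pos: [0.4325, 0.0079, 0.2493]
tool_rot: [[-0.253, 0.001, 0.968], [-0.968, 0.0, -0.253], [-0.0, -1.0, 0.001]]
force: [-1.6, -0.8, -0.4]
width: 0.0002
```

View pics/c20.png

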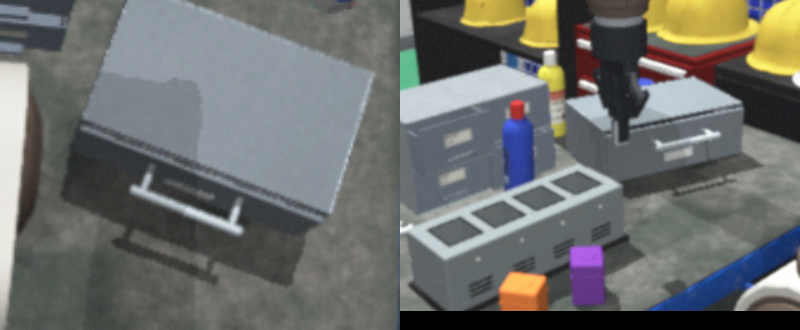

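View pics/t20.png

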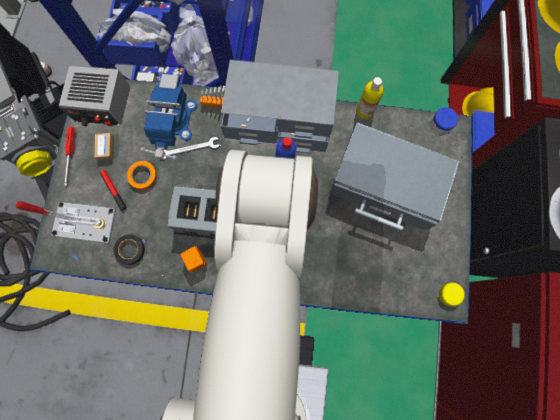

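Run:
```python
from h import *
im,d=snap('top','t21')
cv2.imwrite('pics/t21z.png',cv2.resize(im[180:240,325:455,::-1],None,fx=6,fy=6,interpolation=cv2.INTER_CUBIC))
c=np.array([(135,190),(241,230)])/2.353+np.array([300,130]); C=atz('top',c[:,0],c[:,1],.074); m=C.mean(0)
print(C.round(4),m, (m[:2]-np.array([.5178,-.2418]))@np.array([.9664,-.2571]))
```

```text
[[ 0.5526 -0.1908  0.074 ]
 [ 0.5219 -0.309   0.074 ]] [ 0.53726763 -0.24988059  0.074     ] 0.02089103352754812
```

View pics/t21z.png

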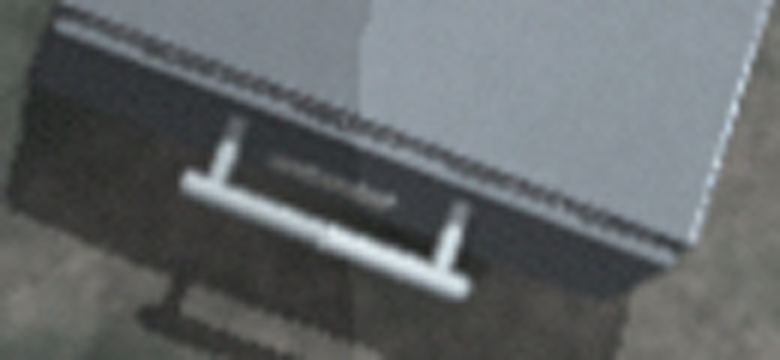

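```bash
python3 -c "
from h import *
print(ticket.sign_off()); print(status.read_state()['clock'])"
```

```text
the job is handed in; nothing more can be done
None
the job is handed in; nothing more can be done
```

I pulled the drawer out to its stop and moved all four packs from the dock into it. I then pushed the drawer shut and handed the job in at about 42 s.

- **Packs:** All four bays were occupied at the start. I pressed each pack down to its stop, let it spring up and stood it upright in the drawer in a single row. A picture just before closing showed four packs upright in the drawer and all four bays empty.
- **Drawer:** It met its shut stop at about 18 N. The handle ended about 21 mm further in than at the start, when the drawer was already about 20 mm open. This agrees with fully shut, and the close-up shows the front against the cabinet.
- **Surroundings:** The blue can was still standing in the last scene picture, and the arm was clear of everything. I did not touch the orange and purple look-alikes.
- **Not confirmed:** I could not see the packs once the drawer was shut. I saw no knocked pack or slackened grip. No check failed or disagreed.

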